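# Set out the letter-writer's stall for the next customer

### The job

Set out the stall for the next customer: lay the stamp-pad tin to the left (seen from the robot) of the red notebook, alongside and parallel to its black spine, level with its middle and about two centimetres away from it, and stand the wooden hand stamp upright on the middle of the tin. Put the brass paperweight on the middle of the paper bundle and stand the ink jar on the table midway between the notebook and the bundle, keeping the jar upright all the while. Leave the phone, the water bowl and the brush pot where they are.

Things in the scene. Friction and masses are not known exactly. Their poses are not given: they have to be found in the camera images.
- tin: loose stamp-pad tin, a flat dark steel block with a blue ink pad on top, 90 (x) x 56 (y) x 20 mm high; origin at the centre of its underside, x along its length, z up; starts flat in the near row
- stamp: loose wooden hand stamp, 72 mm tall: a 44 (x) x 32 (y) mm block, 18 mm high, with a dark turned handle above it ending in a round knob 26 mm across at heights 52 to 66 mm; origin at the centre of its underside, z up; starts standing in the near row
- jar: loose closed ink jar, green glass 44 mm across and 40 mm high with a red cap 36 mm across from 40 to 58 mm height; origin at the centre of its underside, z up; starts standing in the near row
- weight: loose brass paperweight, 47 mm tall: a disc foot 50 mm across, 12 mm high, sloping up to a thin neck, and a knob 26 mm across at heights 26 to 44 mm; origin at the centre of its underside, z up; starts standing in the near row
- notebook: red notebook, shut, fixed to the table, 130 (x) x 84 (y) x 14 mm high; the black spine is its long left edge (+y side, 42 mm from the centre); origin at the centre of its underside, x along the spine, pointing away from the robot. It lies in the far row, at either end of it
- bundle: bundle of cream paper with a brown band round its middle, fixed to the table, 110 (x) x 84 (y) x 30 mm high, flat on top; origin at the centre of its underside. It lies in the far row, at the end where the notebook is not
- ruler: wooden straightedge, fixed to the table beyond the far row, 28 (x) x 420 (y) x 4 mm high; origin at the centre of its underside, y along its length. The notebook and the bundle have their centres 90 mm to its near side (x = -90 mm in its frame), 180 mm to the left and right of its middle, either way round; the point midway between them is thus 90 mm in front of its middle
- phone: bystander: grey phone with a black screen lying across the middle of the near row, 72 (x) x 148 (y) x 9 mm; origin at the centre of its underside
- bowl: bystander: terracotta water bowl, empty, 90 mm across, 40 mm high, beyond the ruler; origin at the centre of its underside
- pot: bystander: blue ceramic pot with brushes, 76 mm across, 95 mm high (brushes to 175 mm), at the far right; origin at the centre of its underside
Things that resemble listed ones, but are neither listed nor needed, are in the scene too. Leave any blue or purple look-alike of the jar alone. Leave any blue look-alike of the weight alone.

How it is judged:
By the outcome, as a careful person would: the job done as asked, in the order asked, and still so for the second after the job is handed in, with the robot touching nothing.
It also fails if it takes over 112 s, if anything falls off the work surface, if the arm or the gripper's body presses on something with over 40 N, if the wrist force passes 120 N, or if a joint passes its speed limit or range.

### The arm

A 6-joint arm with a two-finger parallel gripper is mounted at the origin on the work surface. World frame = base frame: x ahead of the robot, y to its left, z up, the work surface at z = 0. Lengths are in mm, angles in rad, forces in N, time in s.
With the tool pointing down it reaches from about 350 to 775 mm from the base axis. Payload 7.3 kg.
Tool frame: the origin (TCP) lies on the centre line of the jaws, within the pads' length; the fingertips stand 22 mm ahead of it and the grasp point (between the pads) lies 3 mm ahead of it; z points along the fingers, y is the direction in which the jaws open and shut (so a half turn about z gives the same grasp; the last joint's range is limited). The gripper opens to 92 mm and grips with 3 to 60 N. Pads are 19 mm wide; open, the fingers measure 130 mm over their backs; the gripper's body (75 mm by 190 mm) begins 47 mm behind the grasp point.
Start: joints at [-1.414, 0.342, 1.524, -0, 1.275, -0.146], TCP at [156.574, -501.126, 248.741] pointing down, gripper open.
Joint ranges: [-2.53, 2.53], [-0.77, 2.02], [0.04, 2.7], [-1, 4.14], [0.28, 2.66], [-3.11, 3.11]. Speed limits (rad/s): [2.57, 2.57, 3.14, 3.14, 3.14, 3.14].

### API

Orientations are given as [roll, pitch, yaw] about the fixed x, y, z axes, in that order (R = Rz(yaw) Ry(pitch) Rx(roll)).
In Python, from plant import bot gives the robot as it stands.
- The arm moves only by the tool play_rows, never from a script. Its argument "moves" is one flat list of numbers, 5 for each row, row after row: the closure in counts, from 0 (fully open) to 255 (shut), then the shift along the tool's x, y, z in mm, then the turn about the tool's z in degrees. A call has 1 to 8 rows; each row is the pose to reach, as a shift and turn from the pose commanded when the call began, along the tool's axes at that moment; what a row does not reach only later rows make up. A row lasts 1/12 s, in which the tool goes at most 41.7 mm and 7.16 degrees, less where a joint would pass 70% of its speed; a pose out of reach is approached as far as the arm can. A call with a gripper value outside its range is refused whole. The fingers move at their own pace and stop on an object; the grip force is fixed at half the most. Time passes only in rows, so rows that repeat a pose let the fingers close. It gives the time, the measured TCP pose, the force and the opening at its end, in the units of the state.
- bot.get_obs(): the state, without advancing time (a new reading comes with each control period).
- bot.capture(name): name is "scene" or "top"; returns a dict with "color" (480x640x3 uint8, red, green, blue), "fx", "fy", "cx", "cy" (pixels), "world_to_cam" (4x4, takes a point from world to camera coordinates). Camera axes: x right, y down, z forward; pixel columns grow to the right and rows downward; lengths in mm; the calibration is good to about 2 mm. A picture is of the moment at which its call begins. There is no depth.
- bot.close_job(): hands the job in, once; it reports no verdict.
The state is a dict: "time": time; "joint_positions": joint angles; "dq": joint speeds; "tau": joint torques, N m; "tool_pos": TCP position; "tcp_rot": TCP orientation; "contact_force": force on the tool from outside, world axes, zero at the start; "moment": the same for the moment, N m; "grip_width": finger opening in mm.
Only numpy, scipy, OpenCV 4.12 (cv2) and the standard library are available. Lean on these libraries where they do the work, as an engineer would, in place of code of your own. Each camera call takes 0.05 s, during which the arm holds its last target.

## Working session

There is one attempt and no reset: what is moved stays moved. The work goes in short steps, Python scripts to look and compute and a tool call to move; the robot and the scene stay as the last step left them, time stands still between calls to the robot, and variables do not carry over. Pictures are saved under pics/ and viewed, and the job is handed in when it is done.

Besides the shell and the picture viewer there is one more tool, called as a command line: name --argument value ..., lists and objects as JSON in quotes. play_rows: Moves the arm, as the interface text tells. Its arguments: {"type":"object","properties":{"moves":{"type":"array","items":{"type":"number"}}},"required":["moves"]}

```bash
mkdir -p pics; ls; cat > h.py <<'E'
import numpy as np, cv2
from plant import bot
def cap(n,f):
    c=bot.capture(n); cv2.imwrite('pics/'+f,c['color'][:,:,::-1]); np.savez('pics/'+n+'_cal.npz',**{k:c[k] for k in c}); return c
def ray(c,u,v,z):
    T=np.array(c['world_to_cam']);R=T[:3,:3];t=T[:3,3]
    o=-R.T@t; d=R.T@np.array([(u-c['cx'])/c['fx'],(v-c['cy'])/c['fy'],1])
    return (o+d*(z-o[2])/d[2])
def proj(c,p):
    T=np.array(c['world_to_cam']);q=T[:3,:3]@np.array(p,float)+T[:3,3]
    return [c['fx']*q[0]/q[2]+c['cx'],c['fy']*q[1]/q[2]+c['cy']]
def load(n):
    return dict(np.load('pics/'+n+'_cal.npz'))
E
python3 - <<'E'
from h import *
for n in('scene','top'):
    c=cap(n,n+'1.png'); T=np.array(c['world_to_cam']); print(n,c['fx'],c['cx'],c['cy'],(-T[:3,:3].T@T[:3,3]).round(),T[:3,:3].round(2).tolist())
o=bot.get_obs(); print(o)
E
```

```text
pics
scene 466.39073972521334 323.7839988215648 240.13960928154088 [1171.  298.  716.] [[-0.49, 0.87, 0.02], [0.59, 0.35, -0.72], [-0.64, -0.35, -0.69]]
top 446.39300380324175 321.6801754561819 232.7004063690679 [ 499.  -30. 1083.] [[-0.03, -1.0, -0.0], [-1.0, 0.03, -0.08], [0.08, 0.0, -1.0]]
{'time': 0.1, 'joint_positions': array([-1.41399369e+00,  3.42660036e-01,  1.52489690e+00, -2.71853719e-05,
        1.27541313e+00, -1.45995389e-01]), 'dq': array([ 7.11807315e-04, -2.26808840e-03, -1.90564023e-03,  1.05687090e-03,
       -1.10052568e-03,  3.36424707e-05]), 'tau': array([ 1.41378237e-03, -4.32004595e+01, -2.44695067e+01,  7.18890969e-02,
        5.25652757e-02, -5.60418493e-05]), 'tool_pos': array([ 156.51533938, -500.78390614,  248.11940135]), 'tcp_rot': array([-3.14022611e+00, -1.74661826e-04,  3.02805839e-01]), 'contact_force': array([-0.17597894,  0.41765803,  0.82800299]), 'moment': array([ 0.02001306, -0.01960579,  0.00263168]), 'grip_width': 92.14387308489212}
```

View pics/top1.png

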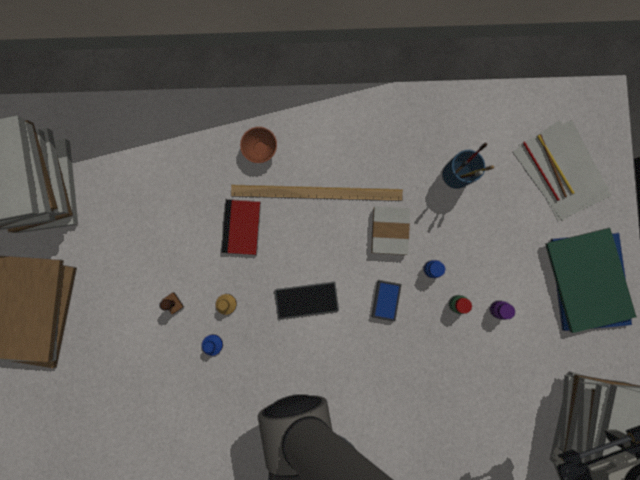

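View pics/scene1.png

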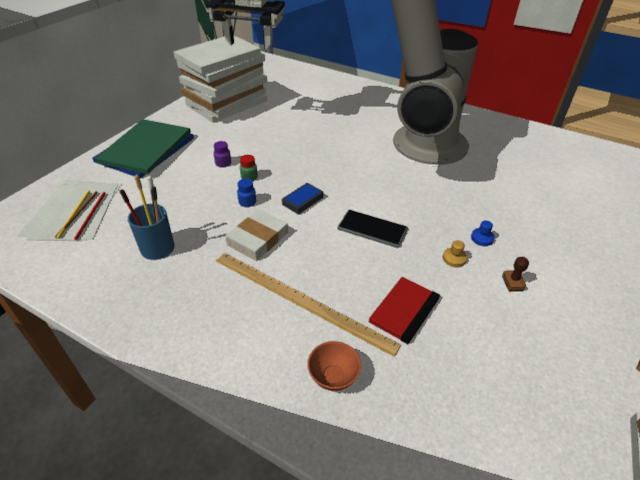

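The top picture shows these, with the look-alikes beside each:
- **Tin:** (386,301).
- **Stamp:** (170,302).
- **Weight:** brass at (226,305). The blue look-alike is at (212,345).
- **Jar:** green with a red cap at (460,304). The look-alikes are blue at (434,269) and purple at (502,310).
- **Fixed things:** notebook at (241,228), spine left; bundle at (391,231); phone at (306,300).

Next, enlarged crops to measure from.

```bash
python3 - <<'E'
from h import *
a=cv2.imread('pics/top1.png')
def crop(x,y,w,h,s,f):
    cv2.imwrite('pics/'+f,cv2.resize(a[y:y+h,x:x+w],None,fx=s,fy=s,interpolation=cv2.INTER_CUBIC))
crop(150,180,130,100,6,'c1.png'); crop(150,270,130,95,6,'c2.png'); crop(360,195,130,130,4.6,'c3.png')
E
```

```text
(no output)
```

View pics/c1.png

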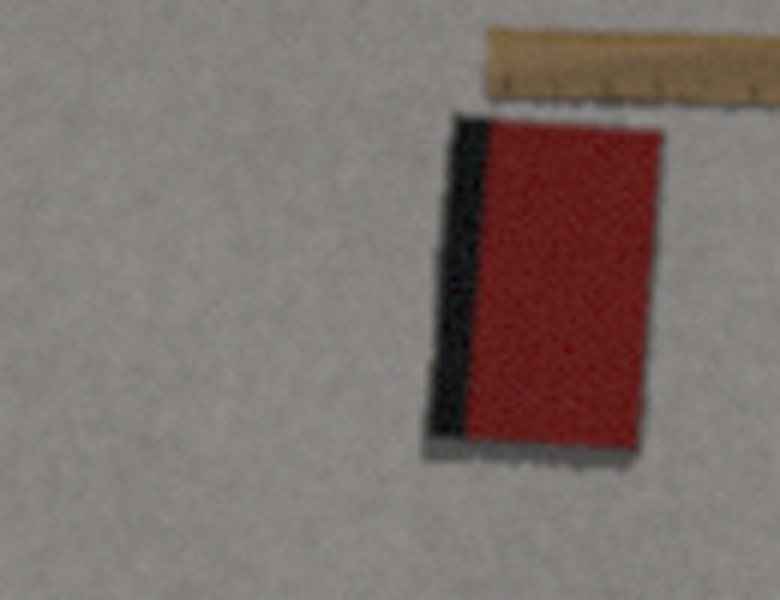

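View pics/c2.png

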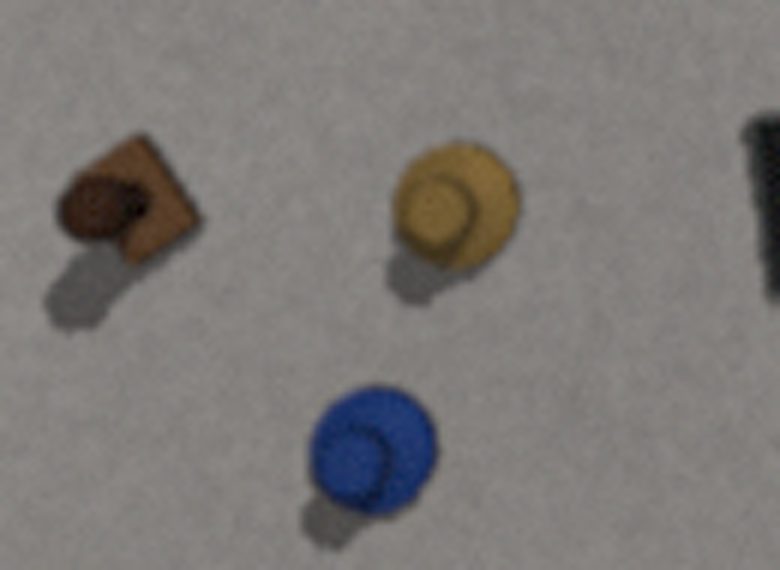

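View pics/c3.png

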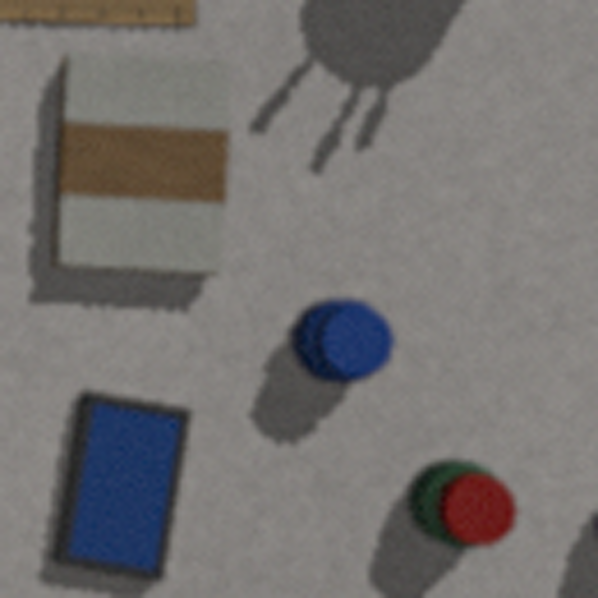

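```bash
python3 - <<'E'
from h import *
c=load('top'); sc=load('scene')
def P(pts,ox,oy,s,z): return np.array([ray(c,(x+.5)/s-.5+ox,(y+.5)/s-.5+oy,z) for x,y in pts])[:,:2]
def rep(n,p):
    e=[np.linalg.norm(p[i]-p[(i+1)%len(p)]).round(1) for i in range(len(p))]
    print(n,p.round(1).tolist(),'mean',p.mean(0).round(1),e,[np.degrees(np.arctan2(*(p[(i+1)%len(p)]-p[i])[::-1])).round(1) for i in range(len(p))])
rep('note',P([(457,118),(661,131),(637,450),(428,437)],150,180,6,14))
rep('stampblk',P([(142,135),(203,222),(133,265)],150,270,6,18))
rep('stampknob',P([(97,207)],150,270,6,60))
rep('weightfoot',P([(457,205)],150,270,6,8))
rep('weightknob',P([(437,210)],150,270,6,40))
rep('bluew',P([(374,452)],150,270,6,8))
rep('tin',P([(83,393),(188,410),(160,578),(55,563)],360,195,4.6,20))
rep('bundle',P([(68,57),(229,62),(217,273),(57,265)],360,195,4.6,30))
rep('jarcap',P([(479,509)],360,195,4.6,58))
rep('bluejarcap',P([(354,341)],360,195,4.6,58))
rep('ruler',np.array([ray(c,u,v,4)[:2] for u,v in [(231.3,184.7),(402.5,190.5),(402.0,200.3),(231.3,196.3)]]))
E
```

```text
note [[667.6, 200.4], [659.8, 118.3], [531.8, 130.4], [539.5, 213.7]] mean [599.7 165.7] [np.float64(82.5), np.float64(128.6), np.float64(83.7), np.float64(128.8)] [np.float64(-95.4), np.float64(174.6), np.float64(84.7), np.float64(-6.0)]
stampblk [[448.7, 327.2], [413.9, 303.3], [397.9, 331.0]] mean [420.2 320.5] [np.float64(42.2), np.float64(32.0), np.float64(50.9)] [np.float64(-145.5), np.float64(119.9), np.float64(-4.3)]
stampknob [[424.1, 330.3]] mean [424.1 330.3] [np.float64(0.0)] [np.float64(0.0)]
weightfoot [[416.8, 205.2]] mean [416.8 205.2] [np.float64(0.0)] [np.float64(0.0)]
weightknob [[417.5, 205.9]] mean [417.5 205.9] [np.float64(0.0)] [np.float64(0.0)]
bluew [[320.9, 239.4]] mean [320.9 239.4] [np.float64(0.0)] [np.float64(0.0)]
tin [[462.6, -158.2], [452.3, -211.8], [367.3, -193.8], [376.5, -140.5]] mean [ 414.7 -176.1] [np.float64(54.6), np.float64(86.8), np.float64(54.2), np.float64(87.9)] [np.float64(-100.9), np.float64(168.0), np.float64(80.2), np.float64(-11.6)]
bundle [[635.7, -156.1], [630.5, -239.0], [522.0, -228.0], [528.6, -146.3]] mean [ 579.2 -192.3] [np.float64(83.1), np.float64(109.1), np.float64(82.0), np.float64(107.6)] [np.float64(-93.5), np.float64(174.2), np.float64(85.4), np.float64(-5.2)]
jarcap [[401.0, -346.9]] mean [ 401.  -346.9] [np.float64(0.0)] [np.float64(0.0)]
bluejarcap [[485.5, -289.3]] mean [ 485.5 -289.3] [np.float64(0.0)] [np.float64(0.0)]
ruler [[704.7, 188.4], [677.5, -229.3], [653.4, -227.1], [676.1, 188.9]] mean [677.9 -19.8] [np.float64(418.7), np.float64(24.2), np.float64(416.5), np.float64(28.6)] [np.float64(-93.7), np.float64(174.6), np.float64(86.9), np.float64(-0.9)]
```

```bash
python3 - <<'E'
from h import *
a=cv2.imread('pics/scene1.png')
def crop(x,y,w,h,s,f):
    cv2.imwrite('pics/'+f,cv2.resize(a[y:y+h,x:x+w],None,fx=s,fy=s,interpolation=cv2.INTER_CUBIC))
crop(360,210,190,140,4,'s1.png'); crop(200,130,140,140,4,'s2.png')
E
```

```text
(no output)
```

View pics/s1.png

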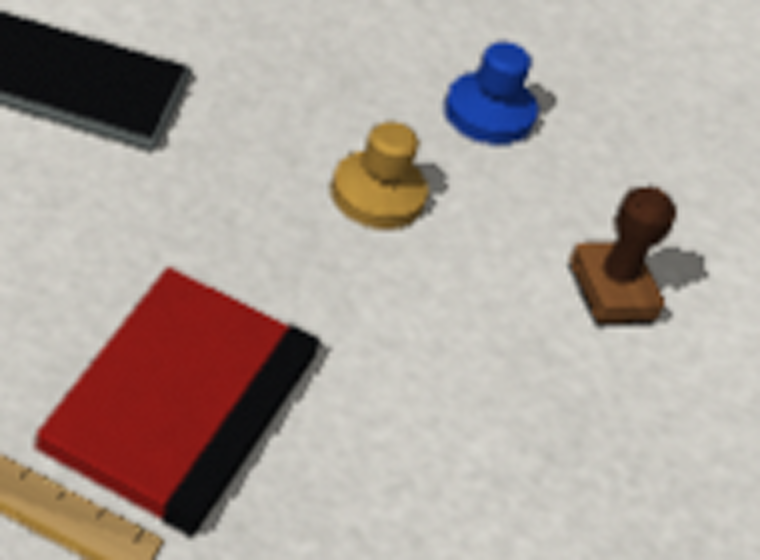

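View pics/s2.png

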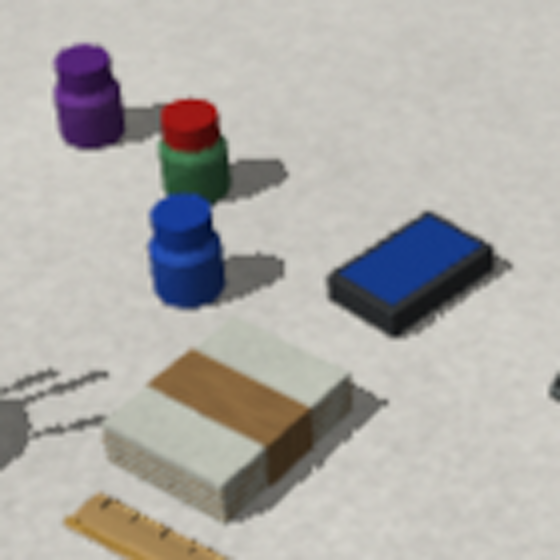

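```bash
cat >> h.py <<'E'
from scipy.spatial.transform import Rotation as Ro
def go(x,y,z,yaw,cur=None):
    """shift in tool axes + turn for world TCP target (tool down), yaw deg; from measured pose or given commanded (x,y,z,yaw)"""
    if cur is None:
        o=bot.get_obs(); p=o['tool_pos']; r=o['tcp_rot']
        print('t',round(o['time'],2),'tcp',p.round(1),'rpy',np.degrees(r).round(2),'w',round(o['grip_width'],1),'F',o['contact_force'].round(1)); y0=np.degrees(r[2])
    else: p=np.array(cur[:3]); y0=cur[3]
    R=Ro.from_euler('xyz',[180,0,y0],degrees=True)
    d=R.inv().apply(np.array([x,y,z])-p)
    print('shift',d.round(1),'turn',round(-((yaw-y0+180)%360-180),1))
E
python3 - <<'E'
from h import *
c=load('scene')
def P(pts,ox,oy,s,z): return np.array([ray(c,(x+.5)/s-.5+ox,(y+.5)/s-.5+oy,z) for x,y in pts])[:,:2]
p=P([(430,213),(492,253),(395,320),(330,282)],200,130,4,20);print('tin',p.round(1).tolist(),p.mean(0))
p=P([(168,268),(321,340),(190,526),(37,432)],360,210,4,14);print('note',p.round(1).tolist(),p.mean(0))
p=P([(241,318),(351,378),(226,495),(104,432)],200,130,4,30);print('bundle',p.round(1).tolist(),p.mean(0))
print('stamp',P([(645,212)],360,210,4,60),'weight',P([(393,138)],360,210,4,44),'jar',P([(190,113)],200,130,4,58))
go(414.5,-175.5,150,-11.3)
E
```

```text
tin [[368.3, -190.7], [383.6, -137.6], [467.6, -154.6], [457.5, -206.3]] [ 419.2504921  -172.26879953]
note [[534.1, 132.9], [539.9, 216.1], [673.1, 201.6], [660.8, 120.0]] [601.96898148 167.67713153]
bundle [[521.3, -224.5], [532.6, -142.5], [642.2, -148.5], [636.6, -232.1]] [ 583.16766197 -186.92328428]
stamp [[421.65572266 332.1292838 ]] weight [[416.35009685 206.19686519]] jar [[ 400.20928949 -346.43427702]]
t 0.1 tcp [ 156.5 -500.8  248.1] rpy [-1.7992e+02 -1.0000e-02  1.7350e+01] w 92.1 F [-0.2  0.4  0.8]
shift [ 343.2 -233.6   98.1] turn 28.6
```

play_rows --moves '[0, 40, -28, 12, 4, 0, 80, -56, 24, 8, 0, 120, -84, 36, 12, 0, 160, -112, 48, 16, 0, 200, -140, 60, 20, 0, 230, -161, 70, 24, 0, 255, -177, 75, 28.6, 0, 260, -178, 76, 28.6]'

```text
time: 0.77
tool_pos: [352.2, -250.8, 171.9]
tcp_rot: [-3.14, 0.001, -0.2]
contact_force: [-0.2, -0.4, -0.1]
grip_width: 91.9
```

```bash
python3 - <<'E'
from h import *
go(416,-175,100,-11.3)
E
```

```text
t 0.77 tcp [ 352.2 -250.8  171.9] rpy [-1.7993e+02  7.0000e-02 -1.1460e+01] w 91.9 F [-0.2 -0.4 -0.1]
shift [ 47.4 -87.   71.9] turn -0.2
```

play_rows --moves '[0, 20, -30, 25, 0, 0, 38, -60, 50, 0, 0, 47, -87, 72, 0, 0, 47, -87, 72, 0, 0, 47, -87, 72, 0]'

```text
time: 1.18
tool_pos: [414.4, -175.7, 99.3]
tcp_rot: [-3.14, 0.004, -0.193]
contact_force: [-0.9, -0.3, 0.4]
grip_width: 92.1
```

```bash
python3 - <<'E'
from h import *
go(416,-175,37,-11.3)
c=cap('top','t2.png'); s=cap('scene','sc2.png')
a=s['color'][:,:,::-1]
cv2.imwrite('pics/t2c.png',np.hstack([cv2.resize(c['color'][220:360,320:460,::-1],(400,400)),cv2.resize(a[120:260,220:360],(400,400))]))
E
```

```text
t 1.18 tcp [ 414.4 -175.7   99.3] rpy [-179.93    0.21  -11.05] w 92.1 F [-0.9 -0.3  0.4]
shift [ 1.4 -1.  62.3] turn 0.3
```

View pics/t2c.png

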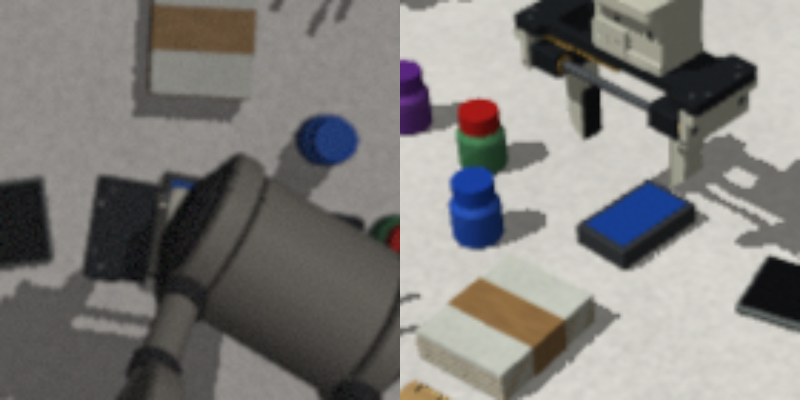

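The tin sits between the open fingers, at about (210,225) of the crop in the scene view. I'll go down for a shallow grip so the fingertips stay above the notebook when the tin is placed.

play_rows --moves '[0, 1.5, -1, 20, 0, 0, 1.5, -1, 40, 0, 0, 1.5, -1, 55, 0, 0, 1.5, -1, 62, 0, 0, 1.5, -1, 62, 0, 0, 1.5, -1, 62, 0]'

```text
time: 1.78
tool_pos: [416.5, -177.8, 39.4]
tcp_rot: [3.141, -0.001, -0.198]
contact_force: [0.2, -0.2, 0.4]
grip_width: 92.1
```

```bash
python3 - <<'E'
from h import *
go(416,-175,37,-11.3)
E
```

```text
t 1.78 tcp [ 416.5 -177.8   39.4] rpy [ 1.7997e+02 -5.0000e-02 -1.1330e+01] w 92.1 F [ 0.2 -0.2  0.4]
shift [-1.1 -2.7  2.4] turn -0.0
```

play_rows --moves '[0, 0, 0, 0, 0, 0, 0, 0, 0, 0]'

```text
time: 1.95
tool_pos: [416.9, -177.5, 39.7]
tcp_rot: [3.141, -0.002, -0.197]
contact_force: [-0.3, 1.3, 0.4]
grip_width: 91.8
```

```bash
python3 - <<'E'
from h import *
go(416,-175,37,-11.3)
E
```

```text
t 1.95 tcp [ 416.9 -177.5   39.7] rpy [ 1.7995e+02 -1.2000e-01 -1.1270e+01] w 91.8 F [-0.3  1.3  0.4]
shift [-1.4 -2.3  2.7] turn 0.0
```

play_rows --moves '[0, -1, -2, 2.7, 0, 0, -1, -2, 2.7, 0, 0, -1, -2, 2.7, 0, 255, -1, -2, 2.7, 0, 255, -1, -2, 2.7, 0, 255, -1, -2, 2.7, 0, 255, -1, -2, 2.7, 0, 255, -1, -2, 2.7, 0]'

```text
time: 2.62
tool_pos: [415.8, -174.7, 36.0]
tcp_rot: [3.142, -0.0, -0.196]
contact_force: [0.4, 0.3, 0.1]
grip_width: 63.1
```

play_rows --moves '[255, 0, 0, 0, 0, 255, 0, 0, 0, 0, 255, 0, 0, 0, 0, 255, 0, 0, 0, 0, 255, 0, 0, 0, 0]'

```text
time: 3.03
tool_pos: [415.8, -174.7, 36.0]
tcp_rot: [3.141, -0.0, -0.196]
contact_force: [1.0, -0.7, -0.2]
grip_width: 55.5
```

play_rows --moves '[255, 0, 0, -5, 0, 255, 0, 0, -15, 0, 255, 0, 0, -30, 0, 255, 0, 0, -50, 0, 255, 0, 0, -70, 0, 255, 0, 0, -85, 0, 255, 0, 0, -85, 0, 255, 0, 0, -85, 0]'

```text
time: 3.7
tool_pos: [416.0, -174.8, 121.5]
tcp_rot: [3.141, -0.002, -0.196]
contact_force: [0.2, -0.7, -1.5]
grip_width: 55.3
```

```bash
python3 - <<'E'
from h import *
go(608,255,110,-5.5)
c=cap('top','t3.png'); s=cap('scene','sc3.png')
a=s['color'][:,:,::-1]
cv2.imwrite('pics/t3c.png',np.hstack([cv2.resize(c['color'][220:360,320:460,::-1],(400,400)),cv2.resize(a[100:240,220:360],(400,400))]))
E
```

```text
t 3.7 tcp [ 416.  -174.8  121.5] rpy [ 1.7996e+02 -9.0000e-02 -1.1250e+01] w 55.3 F [ 0.2 -0.7 -1.5]
shift [ 104.4 -459.    11.5] turn -5.7
```

View pics/t3c.png

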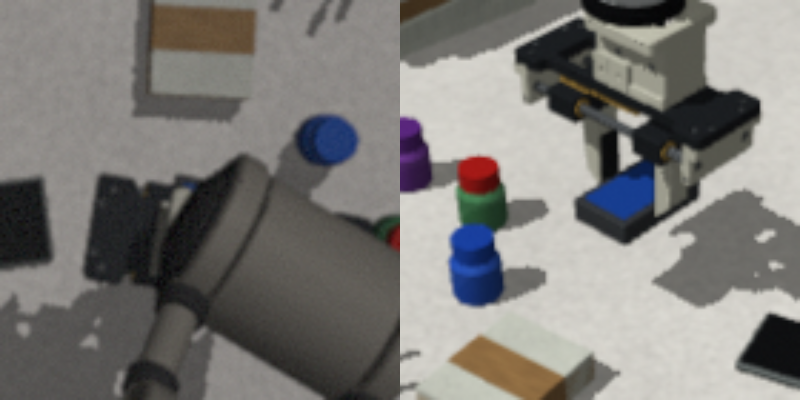

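play_rows --moves '[255, 3, -12, 0, 0, 255, 8, -34, 0, 0, 255, 14, -60, 0, 0, 255, 20, -88, 0, -1, 255, 26, -116, 0, -2, 255, 33, -144, 0, -3, 255, 39, -172, 0, -4, 255, 45, -200, 0, -5.7]'

```text
time: 4.47
tool_pos: [498.6, 14.2, 119.5]
tcp_rot: [3.142, 0.003, -0.096]
contact_force: [0.0, -0.7, -1.1]
grip_width: 55.6
```

```bash
python3 - <<'E'
from h import *
go(609,256,110,-5.5)
E
```

```text
t 4.47 tcp [498.6  14.2 119.5] rpy [ 1.80e+02  1.60e-01 -5.51e+00] w 55.6 F [ 0.  -0.7 -1.1]
shift [  86.7 -251.3    9.5] turn -0.0
```

play_rows --moves '[255, 10, -28, 0, 0, 255, 20, -58, 0, 0, 255, 30, -88, 0, 0, 255, 41, -118, 0, 0, 255, 51, -148, 0, 0, 255, 61, -178, 0, 0, 255, 70, -205, 0, 0, 255, 78, -228, 0, 0]'

```text
time: 5.13
tool_pos: [598.3, 234.0, 118.8]
tcp_rot: [3.141, 0.003, -0.096]
contact_force: [1.7, -0.4, -0.5]
grip_width: 55.5
```

play_rows --moves '[255, 4, -12, 3, 0, 255, 7, -18, 6, 0, 255, 7, -18, 10, 0, 255, 7, -18, 10, 0, 255, 7, -18, 10, 0]'

```text
time: 5.55
tool_pos: [606.6, 248.1, 109.9]
tcp_rot: [3.14, 0.002, -0.098]
contact_force: [-0.4, -0.6, -0.6]
grip_width: 55.1
```

```bash
python3 - <<'E'
from h import *
go(609,256,60,-5.5)
c=cap('top','t4.png'); s=cap('scene','sc4.png')
a=s['color'][:,:,::-1]
cv2.imwrite('pics/t4c.png',np.hstack([cv2.resize(c['color'][160:290,130:280,::-1],(390,390)),cv2.resize(a[200:350,360:510],(400,390))]))
E
```

```text
t 5.55 tcp [606.6 248.1 109.9] rpy [ 1.7993e+02  1.3000e-01 -5.6100e+00] w 55.1 F [-0.4 -0.6 -0.6]
shift [ 1.6 -8.1 49.9] turn -0.1
```

View pics/t4c.png

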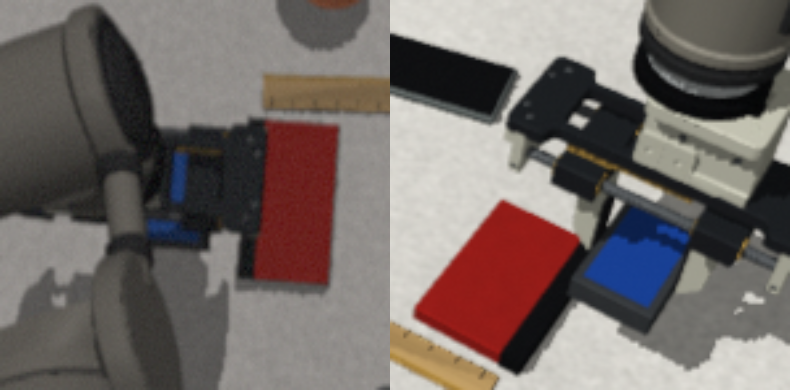

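play_rows --moves '[255, 1, -5, 8, 0, 255, 1.6, -9, 20, 0, 255, 1.6, -9, 35, 0, 255, 1.6, -9, 45, 0, 255, 1.6, -9, 50, 0, 255, 1.6, -9, 50, 0, 255, 1.6, -9, 50, 0, 255, 1.6, -9, 50, 0]'

```text
time: 6.32
tool_pos: [610.3, 258.2, 61.6]
tcp_rot: [-3.141, -0.001, -0.097]
contact_force: [0.5, -0.8, -1.0]
grip_width: 55.5
```

```bash
python3 - <<'E'
from h import *
go(609,256.5,37,-5.5)
s=cap('scene','sc5.png')
a=s['color'][:,:,::-1]
cv2.imwrite('pics/t5c.png',cv2.resize(a[220:360,360:520],(800,700))[:600])
E
```

```text
t 6.32 tcp [610.3 258.2  61.6] rpy [-1.7998e+02 -7.0000e-02 -5.5500e+00] w 55.5 F [ 0.5 -0.8 -1. ]
shift [-1.2  1.8 24.6] turn -0.1
```

View pics/t5c.png

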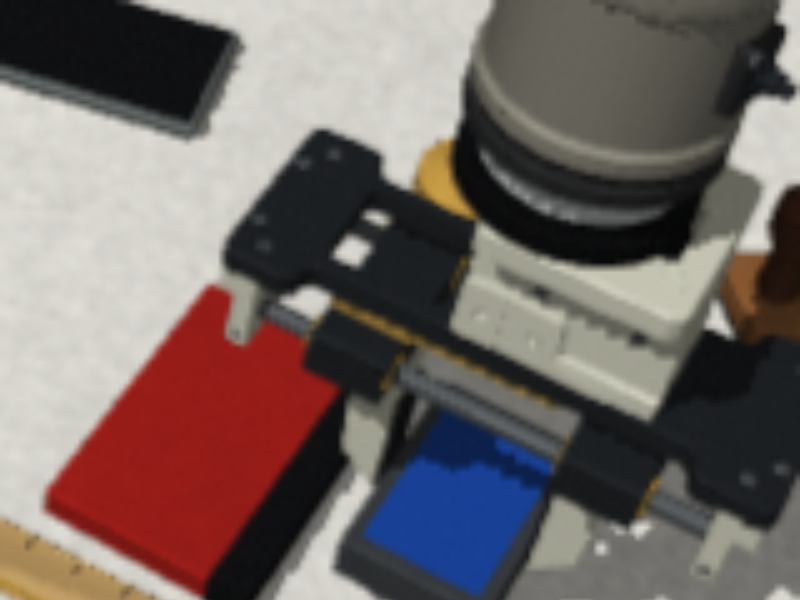

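play_rows --moves '[255, -1, 1.5, 6, 0, 255, -1, 1.5, 12, 0, 255, -1, 1.5, 18, 0, 255, -1, 1.5, 20, 0, 255, -1, 1.5, 20, 0, 255, -1, 1.5, 20, 0, 255, -1, 1.5, 20, 0]'

```text
time: 6.95
tool_pos: [608.9, 256.8, 41.1]
tcp_rot: [-3.142, -0.0, -0.097]
contact_force: [-0.3, 0.7, -1.4]
grip_width: 55.1
```

```bash
python3 - <<'E'
from h import *
go(609,256.5,36.7,-5.5)
s=cap('scene','sc6.png')
a=s['color'][:,:,::-1]
cv2.imwrite('pics/t6c.png',cv2.resize(a[250:350,410:530],(720,600)))
E
```

```text
t 6.95 tcp [608.9 256.8  41.1] rpy [-1.80e+02 -2.00e-02 -5.55e+00] w 55.1 F [-0.3  0.7 -1.4]
shift [0.2 0.3 4.4] turn -0.0
```

View pics/t6c.png

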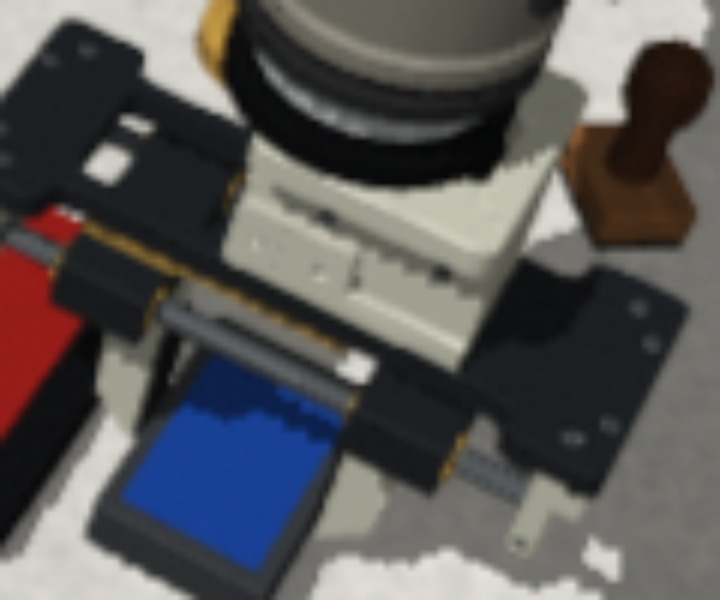

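play_rows --moves '[255, 0, 0, 1.5, 0, 255, 0, 0, 3, 0, 255, 0, 0, 4, 0, 255, 0, 0, 4.3, 0, 255, 0, 0, 4.3, 0, 255, 0, 0, 4.3, 0]'

```text
time: 7.5
tool_pos: [608.7, 256.7, 36.7]
tcp_rot: [3.141, 0.0, -0.097]
contact_force: [-0.2, -0.5, 0.5]
grip_width: 55.6
```

```bash
python3 - <<'E'
from h import *
go(609,256.5,36.5,-5.5)
E
```

```text
t 7.5 tcp [608.7 256.7  36.7] rpy [179.99   0.    -5.55] w 55.6 F [-0.2 -0.5  0.5]
shift [0.3 0.2 0.2] turn -0.0
```

Now I'll open the jaws only partly and lift.

play_rows --moves '[90, 0, 0, 0, 0, 85, 0, 0, 0, 0, 85, 0, 0, 0, 0, 85, 0, 0, -3, 0, 85, 0, 0, -12, 0, 85, 0, 0, -40, 0, 0, 0, 0, -75, 0, 0, 0, 0, -110, 0]'

```text
time: 8.17
tool_pos: [608.3, 256.6, 148.1]
tcp_rot: [3.141, 0.001, -0.097]
contact_force: [1.1, 1.6, -0.1]
grip_width: 70.6
```

```bash
python3 - <<'E'
from h import *
go(423.3,330,140,33)
E
```

```text
t 8.17 tcp [608.3 256.6 148.1] rpy [ 1.7997e+02  6.0000e-02 -5.5500e+00] w 70.6 F [ 1.1  1.6 -0.1]
shift [-191.2  -55.2    8.1] turn -38.6
```

play_rows --moves '[0, -25, -7, 0, -5, 0, -55, -16, 0, -10, 0, -90, -26, 0, -16, 0, -120, -35, 0, -22, 0, -150, -43, 2, -28, 0, -175, -50, 4, -34, 0, -190, -55, 8, -38.6, 0, -191, -55, 8, -38.6]'

```text
time: 8.83
tool_pos: [420.9, 330.9, 139.2]
tcp_rot: [-3.141, 0.001, 0.583]
contact_force: [-0.9, 0.1, -0.1]
grip_width: 91.7
```

```bash
python3 - <<'E'
from h import *
go(423,330.5,110,33)
s=cap('scene','sc7.png');c=cap('top','t7.png')
cv2.imwrite('pics/t7c.png',np.hstack([cv2.resize(c['color'][180:280,150:280,::-1],(520,400)),cv2.resize(s['color'][200:340,400:580,::-1],(280,400))]))
cv2.imwrite('pics/t7d.png',cv2.resize(s['color'][190:350,360:560,::-1],(750,600)))
E
```

```text
t 8.83 tcp [420.9 330.9 139.2] rpy [-1.7997e+02  7.0000e-02  3.3400e+01] w 91.7 F [-0.9  0.1 -0.1]
shift [ 1.5  1.5 29.2] turn 0.4
```

View pics/t7c.png

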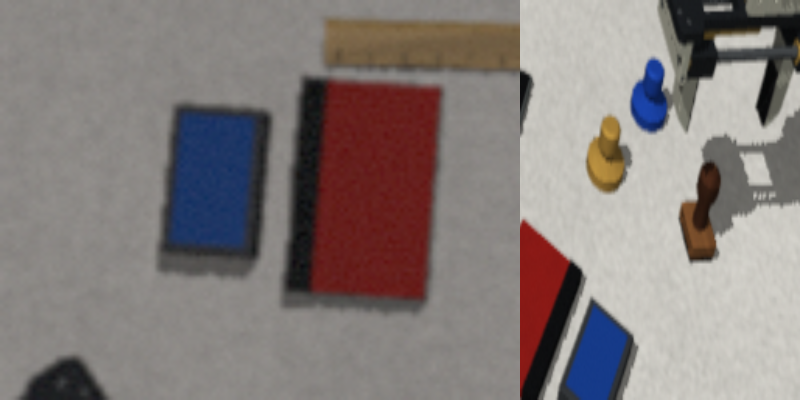

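View pics/t7d.png

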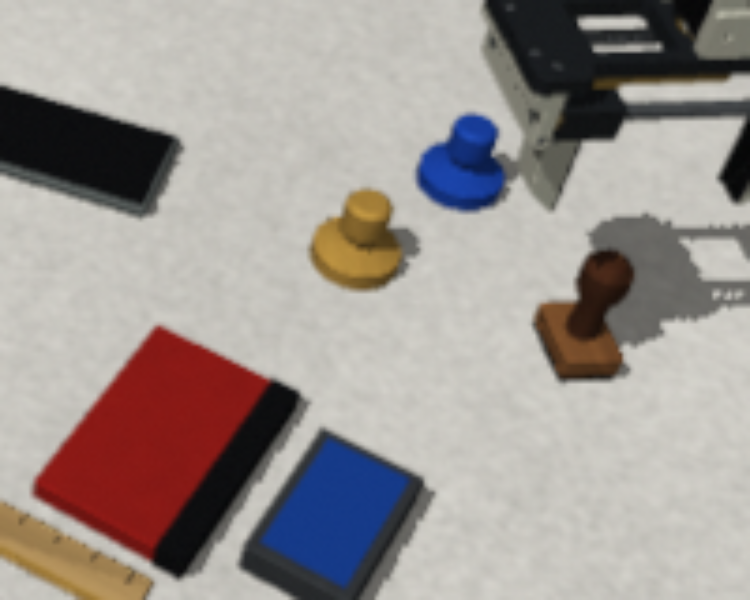

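```bash
python3 - <<'E'
from h import *
c=load('top')
a=cv2.imread('pics/t7.png')
cv2.imwrite('pics/t7e.png',cv2.resize(a[195:262,182:270],None,fx=8.5,fy=8.5,interpolation=cv2.INTER_CUBIC))
E
```

```text
(no output)
```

View pics/t7e.png

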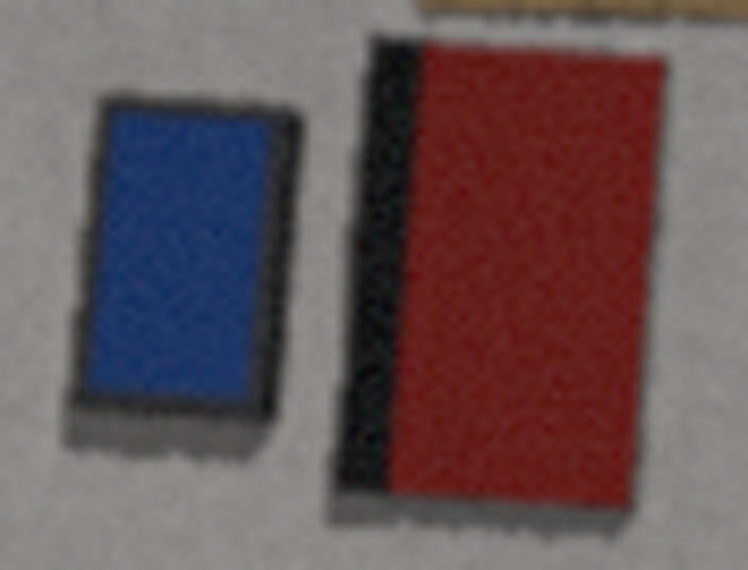

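```bash
python3 - <<'E'
from h import *
c=load('top')
def P(pts,z): return np.array([ray(c,(x+.5)/8.5-.5+182,(y+.5)/8.5-.5+195,z) for x,y in pts])[:,:2]
t=P([(111,108),(273,120),(252,402),(88,390)],20); n=P([(372,38),(338,490)],14); n2=P([(666,60),(633,507)],7)
print(t.round(1),t.mean(0)); e=n[0]-n[1]; L=np.linalg.norm(e); e/=L; f=np.array([-e[1],e[0]])
print('len',L,'yaw',np.degrees(np.arctan2(e[1],e[0])), 'tin yaw',[np.degrees(np.arctan2(*(q)[::-1])) for q in (t[0]-t[3],t[1]-t[2],t[0]-t[1],t[3]-t[2])])
d=t.mean(0)-n.mean(0); print('along',d@e,'out',d@f,'gap',d@f-28)
print('note mid',n.mean(0)-42*f, n2.mean(0)+42*f)
E
```

```text
[[649.6 274.1]
 [644.7 228.4]
 [565.2 235.2]
 [569.9 281.3]] [607.34969479 254.76552163]
len 128.74682911031795 yaw -5.068012438540161 tin yaw [np.float64(-5.138370576207563), np.float64(-4.9202061226147285), np.float64(83.99056323742757), np.float64(84.08057633981828)]
along -0.9510961570601402 out 47.7895244531641 gap 19.7895244531641
note mid [600.36522725 165.24300771] [600.33342144 166.62272149]
```

Tin check from the top camera: gap 19.8 mm, 1 mm off the middle along the spine, parallel within 0.3°. Now down onto the stamp knob.

play_rows --moves '[0, 1.5, 1, 20, 0.4, 0, 1.5, 1, 45, 0.4, 0, 1.5, 1, 65, 0.4, 0, 1.5, 1, 76, 0.4, 0, 1.5, 1, 76, 0.4, 0, 1.5, 1, 76, 0.4, 0, 1.5, 1, 76, 0.4]'

```text
time: 9.52
tool_pos: [426.9, 330.1, 63.8]
tcp_rot: [3.141, -0.002, 0.569]
contact_force: [0.9, -0.1, -0.5]
grip_width: 92.1
```

```bash
python3 - <<'E'
from h import *
go(423,331,62.5,33)
s=cap('scene','sc8.png');
cv2.imwrite('pics/t8d.png',cv2.resize(s['color'][160:320,420:620,::-1],(750,600)))
E
```

```text
t 9.52 tcp [426.9 330.1  63.8] rpy [ 1.7999e+02 -1.2000e-01  3.2590e+01] w 92.1 F [ 0.9 -0.1 -0.5]
shift [-2.8 -2.8  1.3] turn -0.4
```

View pics/t8d.png

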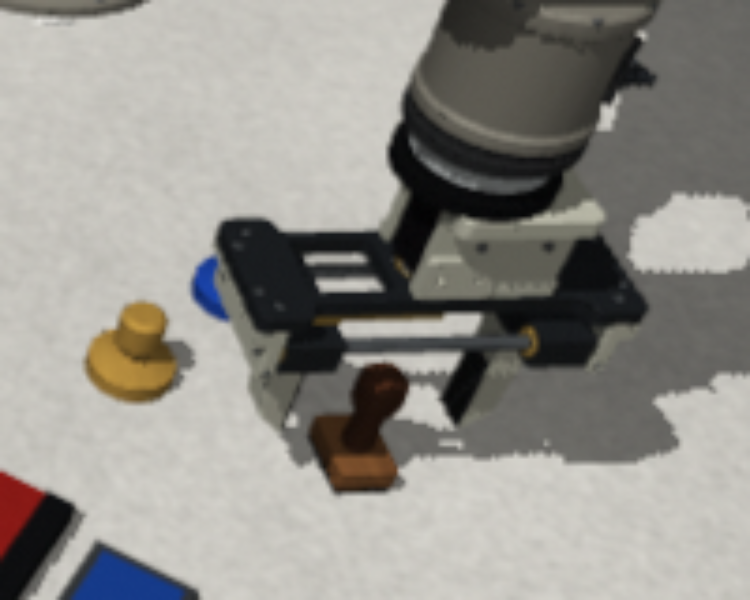

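```bash
python3 - <<'E'
from h import *
c=load('scene')
def q(p):
    u,v=proj(c,p); return ((u+.5-420)*3.75,(v+.5-160)*3.75)
p=bot.get_obs()['tool_pos']; y=np.radians(32.6); j=np.array([np.sin(y),-np.cos(y),0]);
print(p, q(p+[0,0,-3]), 'tips',q(p+[0,0,-22]+46*j),q(p+[0,0,-22]-46*j),'knob',q([423,331,60]))
E
```

```text
[426.85265773 330.25406333  63.99958571] (np.float64(374.8647534367917), np.float64(390.2693870377981)) tips (np.float64(278.75325839176156), np.float64(417.2670979183317)) (np.float64(448.487108039902), np.float64(412.7852679211079)) knob (np.float64(377.38995147124314), np.float64(387.52222386205574))
```

play_rows --moves '[0, -2.8, -2.8, 1.2, -0.4, 0, -2.8, -2.8, 1.2, -0.4, 0, -2.8, -2.8, 1.2, -0.4, 255, -2.8, -2.8, 1.2, -0.4, 255, -2.8, -2.8, 1.2, -0.4, 255, -2.8, -2.8, 1.2, -0.4, 255, -2.8, -2.8, 1.2, -0.4, 255, -2.8, -2.8, 1.2, -0.4]'

```text
time: 10.23
tool_pos: [421.9, 330.8, 61.4]
tcp_rot: [3.142, 0.0, 0.577]
contact_force: [0.5, -0.3, 0.9]
grip_width: 63.3
```

play_rows --moves '[255, 0, 0, 0, 0, 255, 0, 0, 0, 0, 255, 0, 0, 0, 0, 255, 0, 0, 0, 0, 255, 0, 0, 0, 0, 255, 0, 0, 0, 0, 255, 0, 0, 0, 0, 255, 0, 0, 0, 0]'

```text
time: 10.9
tool_pos: [421.8, 330.8, 61.4]
tcp_rot: [3.142, 0.0, 0.577]
contact_force: [0.5, 0.6, -0.9]
grip_width: 24.7
```

play_rows --moves '[255, 0, 0, 0, 0, 255, 0, 0, 0, 0]'

```text
time: 11.07
tool_pos: [421.8, 330.7, 61.4]
tcp_rot: [3.141, 0.0, 0.577]
contact_force: [-0.9, 0.4, -0.4]
grip_width: 25.0
```

play_rows --moves '[255, 0, 0, -5, 0, 255, 0, 0, -15, 0, 255, 0, 0, -30, 0, 255, 0, 0, -50, 0, 255, 0, 0, -70, 0, 255, 0, 0, -80, 0, 255, 0, 0, -80, 0, 255, 0, 0, -80, 0]'

```text
time: 11.73
tool_pos: [421.9, 330.8, 141.9]
tcp_rot: [3.141, -0.001, 0.577]
contact_force: [0.0, 0.5, -1.5]
grip_width: 24.7
```

```bash
python3 - <<'E'
from h import *
go(608.3,256.5,140,-5.5)
s=cap('scene','sc9.png');
cv2.imwrite('pics/t9d.png',cv2.resize(s['color'][130:290,420:620,::-1],(750,600)))
E
```

```text
t 11.73 tcp [421.9 330.8 141.9] rpy [ 1.7999e+02 -6.0000e-02  3.3050e+01] w 24.7 F [ 0.   0.5 -1.5]
shift [115.7 163.9   1.9] turn 38.5
```

View pics/t9d.png

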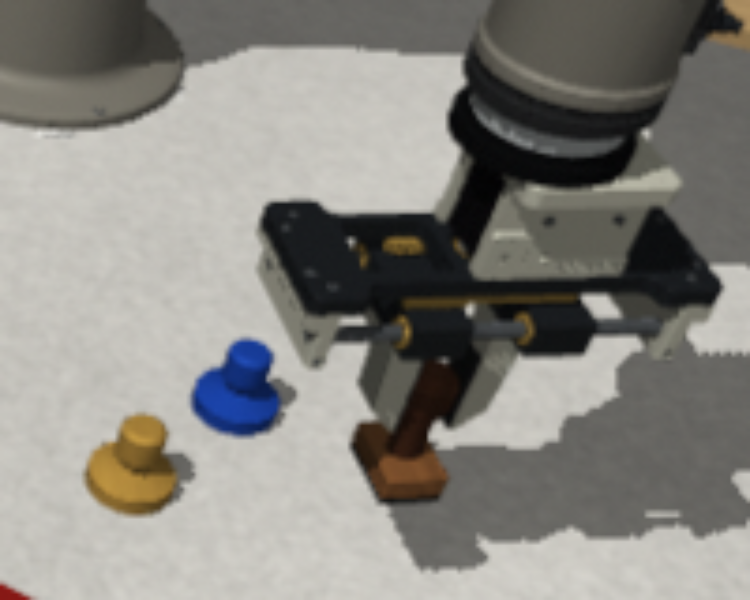

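play_rows --moves '[255, 5, 7, 0, 2, 255, 15, 21, 0, 6, 255, 29, 41, 0, 11, 255, 44, 62, 0, 17, 255, 59, 83, 0, 23, 255, 74, 104, 0, 29, 255, 88, 124, 0, 34, 255, 100, 141, 0, 38.5]'

```text
time: 12.45
tool_pos: [584.1, 265.5, 139.8]
tcp_rot: [3.14, 0.002, -0.102]
contact_force: [0.3, 1.0, -0.4]
grip_width: 25.1
```

```bash
python3 - <<'E'
from h import *
go(608.3,256.5,105,-5.3)
E
```

```text
t 12.45 tcp [584.1 265.5 139.8] rpy [ 1.7993e+02  1.0000e-01 -5.8500e+00] w 25.1 F [ 0.3  1.  -0.4]
shift [25.   6.5 34.8] turn -0.6
```

play_rows --moves '[255, 8, 2, 0, 0, 255, 17, 4, 5, 0, 255, 22, 6, 15, -0.5, 255, 24, 6, 25, -0.5, 255, 24, 6, 35, -0.5, 255, 24, 6, 35, -0.5, 255, 24, 6, 35, -0.5, 255, 24, 6, 35, -0.5]'

```text
time: 13.12
tool_pos: [605.5, 259.4, 106.6]
tcp_rot: [3.142, 0.0, -0.085]
contact_force: [0.4, 0.7, -0.1]
grip_width: 24.9
```

```bash
python3 - <<'E'
from h import *
go(608.3,256.5,84,-5.3)
s=cap('scene','sc10.png');c=cap('top','t10.png')
cv2.imwrite('pics/t10d.png',cv2.resize(s['color'][220:345,400:525,::-1],(600,600),interpolation=cv2.INTER_CUBIC))
cv2.imwrite('pics/t10c.png',cv2.resize(c['color'][180:280,140:270,::-1],(780,600)))
E
```

```text
t 13.12 tcp [605.5 259.4 106.6] rpy [180.     0.    -4.89] w 24.9 F [ 0.4  0.7 -0.1]
shift [ 3.   2.6 22.6] turn 0.4
```

View pics/t10d.png

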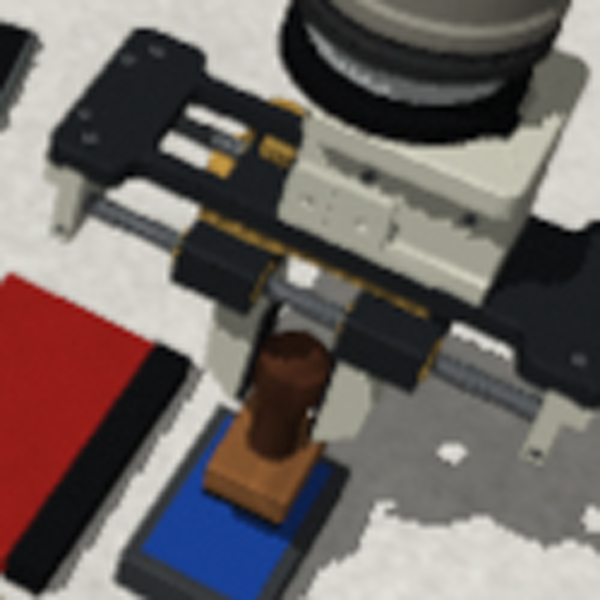

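View pics/t10c.png

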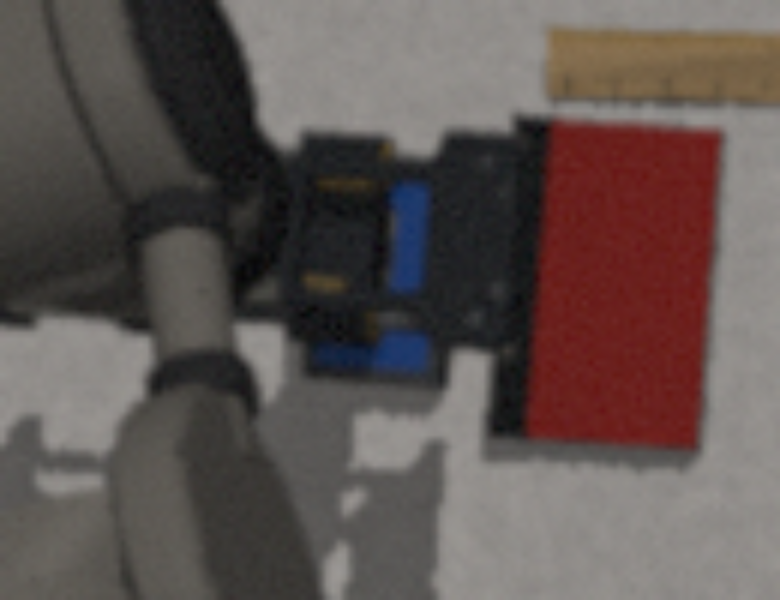

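play_rows --moves '[255, 1.5, 1.3, 4, 0.2, 255, 3, 2.6, 9, 0.4, 255, 3, 2.6, 15, 0.4, 255, 3, 2.6, 20, 0.4, 255, 3, 2.6, 20, 0.4, 255, 3, 2.6, 20, 0.4, 255, 3, 2.6, 20, 0.4]'

```text
time: 13.8
tool_pos: [608.7, 256.1, 86.4]
tcp_rot: [3.142, -0.0, -0.093]
contact_force: [-0.0, 0.1, -0.3]
grip_width: 24.7
```

```bash
python3 - <<'E'
from h import *
go(608.3,256.5,82,-5.3)
s=cap('scene','sc11.png')
cv2.imwrite('pics/t11d.png',cv2.resize(s['color'][250:345,410:505,::-1],(600,600),interpolation=cv2.INTER_CUBIC))
c=s
def q(p):
    u,v=proj(c,p); return ((u+.5-410)*6.316,(v+.5-250)*6.316)
o=bot.get_obs()['tool_pos']
y=np.radians(-5.3); R=np.array([[np.cos(y),-np.sin(y)],[np.sin(y),np.cos(y)]])
for nm,cx,w,l,z in(('tin',(608.5,256.5),28,45,20),('block',o[:2],16,22,o[2]-61.4+18)):
    print(nm,[np.round(q([*(np.array(cx)+R@np.array([a*l,b*w])),z])).tolist() for a,b in((1,1),(1,-1),(-1,-1),(-1,1))])
E
```

```text
t 13.8 tcp [608.7 256.1  86.4] rpy [180.    -0.    -5.35] w 24.7 F [-0.   0.1 -0.3]
shift [-0.5 -0.4  4.4] turn -0.0
tin [[277.0, 642.0], [93.0, 543.0], [225.0, 341.0], [401.0, 428.0]]
block [[286.0, 515.0], [180.0, 460.0], [244.0, 360.0], [348.0, 412.0]]
```

View pics/t11d.png

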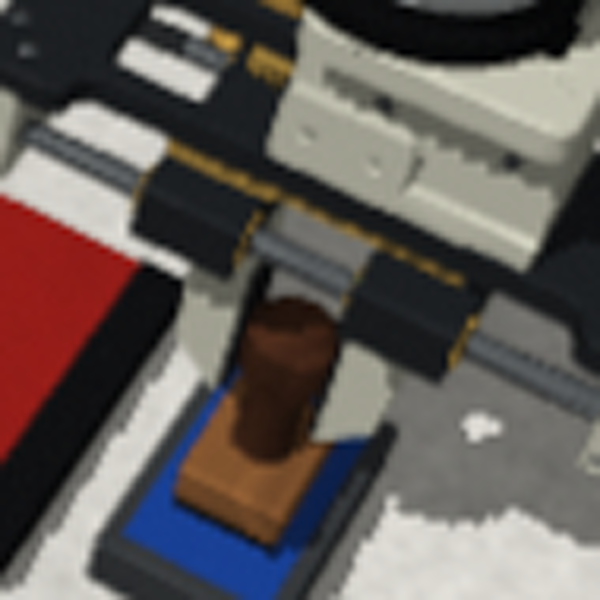

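play_rows --moves '[255, -1.7, -0.8, 1, 0, 255, -1.7, -0.8, 2, 0, 255, -1.7, -0.8, 3, 0, 255, -1.7, -0.8, 4, 0, 255, -1.7, -0.8, 4.6, 0, 255, -1.7, -0.8, 4.6, 0, 255, -1.7, -0.8, 4.6, 0]'

```text
time: 14.43
tool_pos: [607.0, 256.9, 81.8]
tcp_rot: [3.141, 0.0, -0.093]
contact_force: [-0.0, -0.1, -0.2]
grip_width: 25.0
```

```bash
python3 - <<'E'
from h import *
go(608.3,256.5,81.4,-5.3)
E
```

```text
t 14.43 tcp [607.  256.9  81.8] rpy [179.99   0.    -5.35] w 25.0 F [-0.  -0.1 -0.2]
shift [1.3 0.3 0.4] turn -0.1
```

play_rows --moves '[255, 0, 0, 0.5, 0, 255, 0, 0, 0.5, 0, 255, 0, 0, 0.5, 0, 200, 0, 0, 0.5, 0, 120, 0, 0, 0.5, 0, 60, 0, 0, 0.5, 0, 0, 0, 0, 0.5, 0, 0, 0, 0, 0.5, 0]'

```text
time: 15.1
tool_pos: [607.0, 257.0, 81.4]
tcp_rot: [3.142, -0.0, -0.093]
contact_force: [-0.1, -0.4, -0.5]
grip_width: 46.7
```

play_rows --moves '[0, 0, 0, -3, 0, 0, 0, 0, -15, 0, 0, 0, 0, -40, 0, 0, 0, 0, -70, 0, 0, 0, 0, -70, 0]'

```text
time: 15.52
tool_pos: [610.1, 257.9, 159.0]
tcp_rot: [-3.137, -0.011, -0.093]
contact_force: [0.7, -0.5, 2.2]
grip_width: 80.2
```

```bash
python3 - <<'E'
from h import *
go(418,207,140,-5.3)
E
```

```text
t 15.52 tcp [610.1 257.9 159. ] rpy [-179.76   -0.62   -5.34] w 80.2 F [ 0.7 -0.5  2.2]
shift [-186.5   68.6   19. ] turn -0.0
```

play_rows --moves '[0, -25, 9, 5, 0, 0, -60, 22, 10, 0, 0, -95, 35, 15, 0, 0, -130, 48, 20, 0, 0, -165, 60, 20, 0, 0, -187, 69, 20, 0, 0, -187, 69, 20, 0, 0, -187, 69, 20, 0]'

```text
time: 16.18
tool_pos: [414.5, 205.8, 132.7]
tcp_rot: [-3.141, -0.002, -0.093]
contact_force: [1.3, 0.0, -0.5]
grip_width: 92.0
```

```bash
python3 - <<'E'
from h import *
go(417.5,206.7,46,-5.3)
s=cap('scene','sc12.png');c=cap('top','t12.png')
cv2.imwrite('pics/t12d.png',cv2.resize(s['color'][190:345,370:525,::-1],(600,600),interpolation=cv2.INTER_CUBIC))
cv2.imwrite('pics/t12c.png',cv2.resize(c['color'][195:262,182:270,::-1],None,fx=8.5,fy=8.5,interpolation=cv2.INTER_CUBIC))
E
```

```text
t 16.18 tcp [414.5 205.8 132.7] rpy [-1.7995e+02 -1.3000e-01 -5.3400e+00] w 92.0 F [ 1.3  0.  -0.5]
shift [ 2.9 -1.2 86.7] turn -0.0
```

View pics/t12d.png

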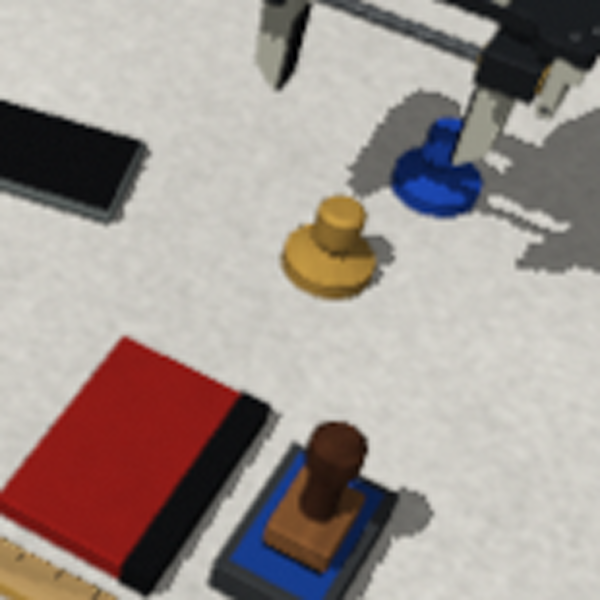

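View pics/t12c.png

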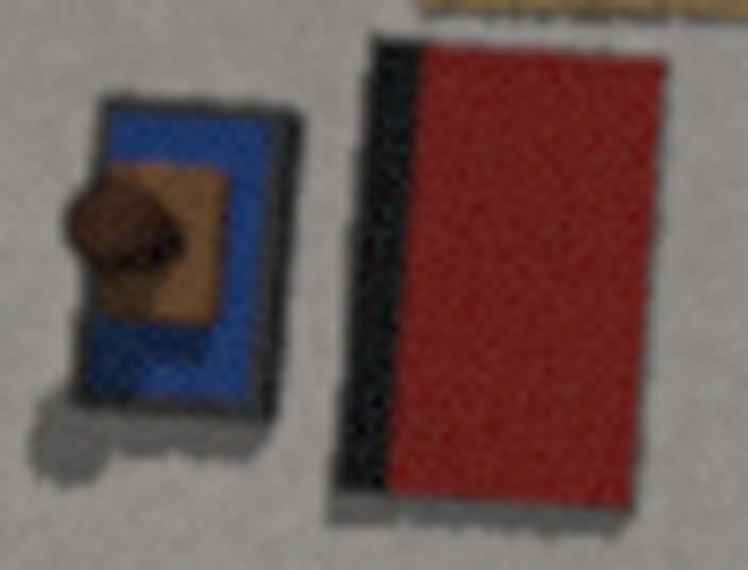

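```bash
python3 - <<'E'
from h import *
c=load('top')
def P(pts,z): return np.array([ray(c,(x+.5)/8.5-.5+182,(y+.5)/8.5-.5+195,z) for x,y in pts])[:,:2]
print(P([(230,170),(218,322)],38).mean(0), 'centre', P([(230,170),(218,322)],38).mean(0)+16*np.array([np.sin(np.radians(5.3)),np.cos(np.radians(5.3))]), 'knob',P([(122,222)],80))
E
```

```text
[607.57193596 238.00184277] centre [609.04986536 253.93343794] knob [[610.40600202 254.2998967 ]]
```

The stamp stands upright, about 2 mm from the tin's middle. Next, the brass weight at (340,245) of the crop; the blue look-alike is at (440,170).

play_rows --moves '[0, 2.5, -1, 20, 0, 0, 2.5, -1, 45, 0, 0, 2.5, -1, 65, 0, 0, 2.5, -1, 78, 0, 0, 2.5, -1, 78, 0, 0, 2.5, -1, 78, 0, 0, 2.5, -1, 78, 0]'

```text
time: 16.87
tool_pos: [418.3, 206.8, 54.0]
tcp_rot: [-3.141, -0.002, -0.094]
contact_force: [-0.3, 0.3, 0.6]
grip_width: 92.0
```

```bash
python3 - <<'E'
from h import *
go(417.5,206.7,46,-5.3)
s=cap('scene','sc13.png')
cv2.imwrite('pics/t13d.png',cv2.resize(s['color'][170:290,400:520,::-1],(600,600),interpolation=cv2.INTER_CUBIC))
E
```

```text
t 16.87 tcp [418.3 206.8  54. ] rpy [-1.7997e+02 -9.0000e-02 -5.3600e+00] w 92.0 F [-0.3  0.3  0.6]
shift [-0.7  0.1  8. ] turn -0.1
```

View pics/t13d.png

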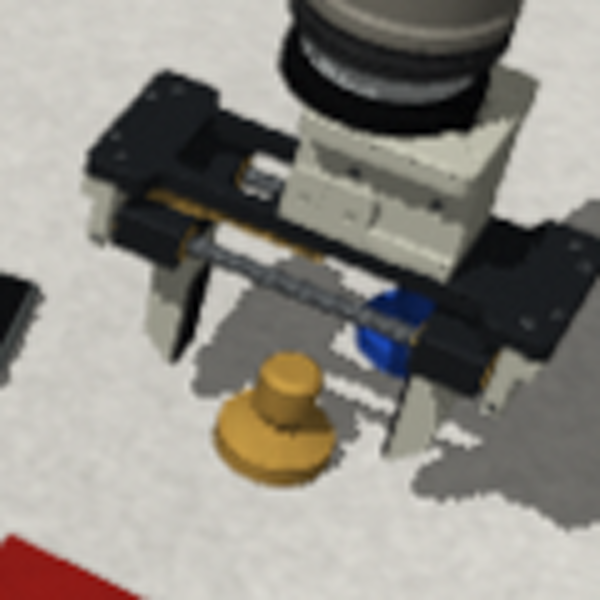

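play_rows --moves '[0, -0.5, 0, 4, 0, 0, -0.5, 0, 8, 0, 0, -0.5, 0, 8, 0, 255, -0.5, 0, 8, 0, 255, -0.5, 0, 8, 0, 255, -0.5, 0, 8, 0, 255, -0.5, 0, 8, 0, 255, -0.5, 0, 8, 0]'

```text
time: 17.58
tool_pos: [416.6, 206.5, 45.5]
tcp_rot: [3.142, -0.0, -0.093]
contact_force: [-0.5, -0.0, 0.5]
grip_width: 63.1
```

play_rows --moves '[255, 0, 0, 0, 0, 255, 0, 0, 0, 0, 255, 0, 0, 0, 0, 255, 0, 0, 0, 0, 255, 0, 0, 0, 0, 255, 0, 0, 0, 0, 255, 0, 0, 0, 0, 255, 0, 0, 0, 0]'

```text
time: 18.25
tool_pos: [416.5, 206.5, 45.4]
tcp_rot: [3.142, -0.0, -0.093]
contact_force: [-0.1, 1.1, -1.0]
grip_width: 24.8
```

play_rows --moves '[255, 0, 0, 0, 0, 255, 0, 0, 0, 0]'

```text
time: 18.42
tool_pos: [416.5, 206.5, 45.4]
tcp_rot: [3.142, -0.0, -0.093]
contact_force: [0.4, 0.6, 0.1]
grip_width: 24.9
```

play_rows --moves '[255, 0, 0, -5, 0, 255, 0, 0, -15, 0, 255, 0, 0, -30, 0, 255, 0, 0, -50, 0, 255, 0, 0, -70, 0, 255, 0, 0, -85, 0, 255, 0, 0, -85, 0, 255, 0, 0, -85, 0]'

```text
time: 19.08
tool_pos: [416.6, 206.5, 130.7]
tcp_rot: [-3.141, -0.001, -0.093]
contact_force: [-0.2, -0.6, -1.9]
grip_width: 25.2
```

```bash
python3 - <<'E'
from h import *
go(580.5,-190,125,-5.3)
s=cap('scene','sc14.png')
cv2.imwrite('pics/t14d.png',cv2.resize(s['color'][150:290,390:530,::-1],(600,600),interpolation=cv2.INTER_CUBIC))
E
```

```text
t 19.08 tcp [416.6 206.5 130.7] rpy [-1.7998e+02 -8.0000e-02 -5.3500e+00] w 25.2 F [-0.2 -0.6 -1.9]
shift [200.1 379.5   5.7] turn -0.1
```

View pics/t14d.png

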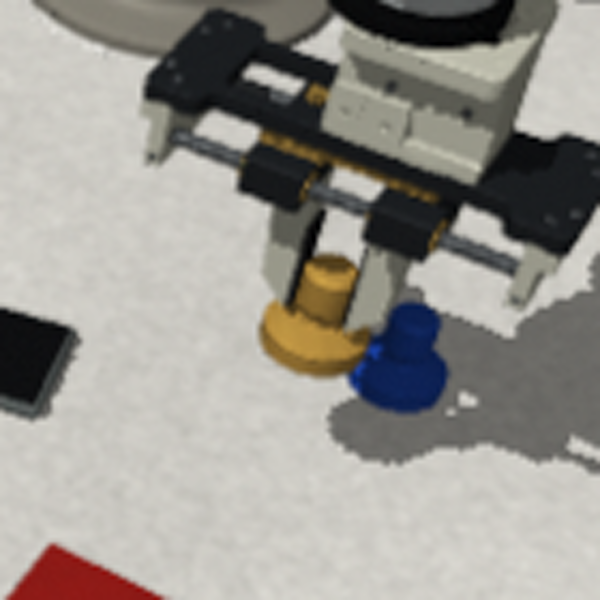

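play_rows --moves '[255, 5, 10, 0, 0, 255, 14, 27, 0, 0, 255, 26, 50, 0, 0, 255, 40, 76, 0, 0, 255, 54, 102, 0, 0, 255, 68, 128, 0, 0, 255, 82, 155, 0, 0, 255, 96, 182, 0, 0]'

```text
time: 19.8
tool_pos: [494.7, 14.2, 129.0]
tcp_rot: [3.141, 0.003, -0.094]
contact_force: [0.9, 0.5, -2.9]
grip_width: 24.8
```

play_rows --moves '[255, 14, 27, 0, 0, 255, 28, 54, 0, 0, 255, 42, 80, 0, 0, 255, 56, 106, 0, 0, 255, 70, 132, 0, 0, 255, 82, 157, 0, 0, 255, 93, 178, 0, 0, 255, 99, 189, 0, 0]'

```text
time: 20.47
tool_pos: [575.8, -184.6, 128.5]
tcp_rot: [3.141, 0.002, -0.096]
contact_force: [0.9, -0.1, -2.5]
grip_width: 25.2
```

play_rows --moves '[255, 0, 0, 0, 0, 255, 0, 0, 0, 0, 255, 0, 0, 0, 0]'

```text
time: 20.72
tool_pos: [575.0, -180.5, 129.2]
tcp_rot: [-3.141, 0.003, -0.093]
contact_force: [0.4, 0.8, -1.9]
grip_width: 24.7
```

```bash
python3 - <<'E'
from h import *
go(580.3,-191,90,-5.3)
E
```

```text
t 20.72 tcp [ 575.  -180.5  129.2] rpy [-1.7994e+02  1.5000e-01 -5.3500e+00] w 24.7 F [ 0.4  0.8 -1.9]
shift [ 6.2  9.9 39.2] turn -0.1
```

play_rows --moves '[255, 3, 5, 6, 0, 255, 6, 10, 16, 0, 255, 6, 10, 28, 0, 255, 6, 10, 37, 0, 255, 6, 10, 40, 0, 255, 6, 10, 40, 0, 255, 6, 10, 40, 0, 255, 6, 10, 40, 0]'

```text
time: 21.38
tool_pos: [581.5, -191.6, 90.9]
tcp_rot: [3.141, -0.001, -0.093]
contact_force: [-0.4, -0.5, -2.0]
grip_width: 25.1
```

```bash
python3 - <<'E'
from h import *
go(580.3,-191,76,-5.3)
s=cap('scene','sc15.png');c=cap('top','t15.png')
cv2.imwrite('pics/t15d.png',np.hstack([cv2.resize(s['color'][160:280,200:320,::-1],(400,400),interpolation=cv2.INTER_CUBIC),cv2.resize(c['color'][190:290,340:440,::-1],(400,400),interpolation=cv2.INTER_CUBIC)]))
E
```

```text
t 21.38 tcp [ 581.5 -191.6   90.9] rpy [ 1.7998e+02 -6.0000e-02 -5.3400e+00] w 25.1 F [-0.4 -0.5 -2. ]
shift [-1.2 -0.5 14.9] turn -0.0
```

View pics/t15d.png

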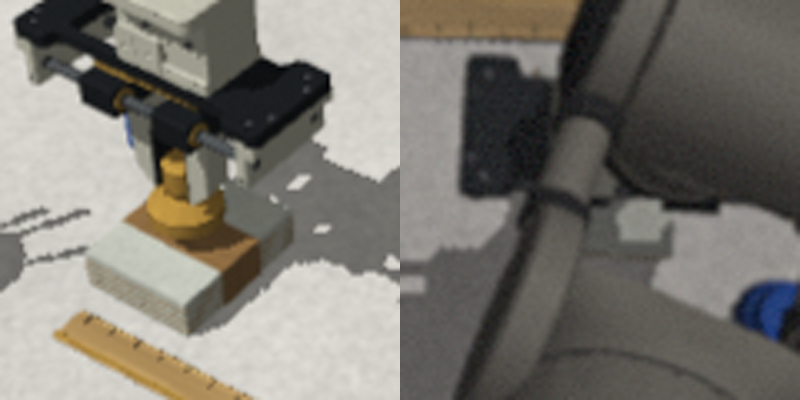

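play_rows --moves '[255, -1, -0.5, 4, 0, 255, -1, -0.5, 8, 0, 255, -1, -0.5, 11, 0, 255, -1, -0.5, 13, 0, 255, -1, -0.5, 14, 0, 255, -1, -0.5, 14.5, 0, 255, -1, -0.5, 14.5, 0, 255, -1, -0.5, 14.5, 0]'

```text
time: 22.15
tool_pos: [580.2, -191.0, 76.0]
tcp_rot: [3.141, -0.0, -0.093]
contact_force: [-0.1, 0.6, -1.9]
grip_width: 25.2
```

```bash
python3 - <<'E'
from h import *
go(580.3,-191,75.4,-5.3)
s=cap('scene','sc16.png')
cv2.imwrite('pics/t16d.png',cv2.resize(s['color'][160:280,200:320,::-1],(600,600),interpolation=cv2.INTER_CUBIC))
E
```

```text
t 22.15 tcp [ 580.2 -191.    76. ] rpy [ 1.7999e+02 -1.0000e-02 -5.3500e+00] w 25.2 F [-0.1  0.6 -1.9]
shift [ 0.1 -0.   0.6] turn -0.1
```

View pics/t16d.png

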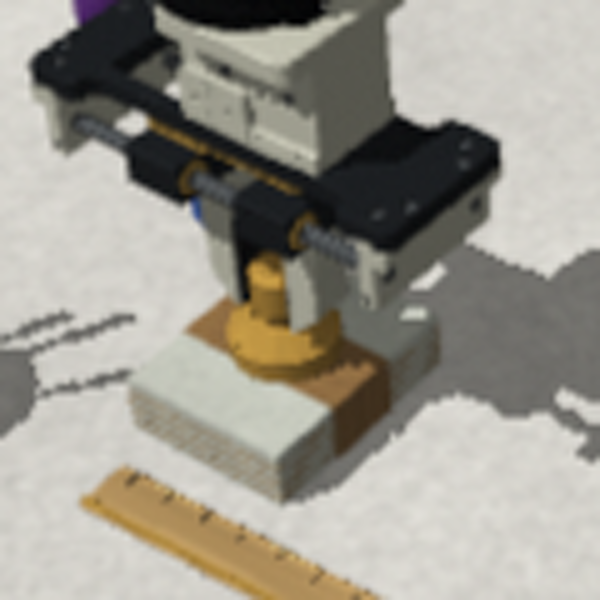

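```bash
python3 - <<'E'
from h import *
c=load('scene')
im=cv2.imread('pics/t16d.png')
def q(p):
    u,v=proj(c,p); return ((u+.5-200)*5-.5,(v+.5-160)*5-.5)
def poly(pts,col): cv2.polylines(im,[np.int32([q(p) for p in pts])],True,col,1)
t=np.linspace(0,2*np.pi,60)
for z in (30.6,42.6): poly([(580.2+25*np.cos(a),-191+25*np.sin(a),z) for a in t],(255,0,255))
y=np.radians(-5.3); R=np.array([[np.cos(y),-np.sin(y)],[np.sin(y),np.cos(y)]])
poly([(*(np.array([580.3,-191])+R@np.array([a*55,b*42])),30) for a,b in((1,1),(1,-1),(-1,-1),(-1,1))],(0,255,0))
cv2.imwrite('pics/t16e.png',im)
E
```

```text
(no output)
```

View pics/t16e.png

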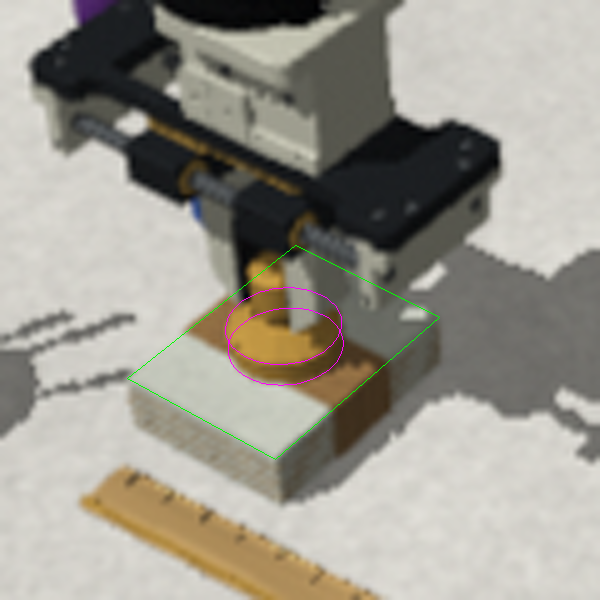

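play_rows --moves '[255, 0, 0, 0.6, 0, 255, 0, 0, 0.6, 0, 200, 0, 0, 0.6, 0, 120, 0, 0, 0.6, 0, 60, 0, 0, 0.6, 0, 0, 0, 0, 0.6, 0, 0, 0, 0, 0.6, 0, 0, 0, 0, 0.6, 0]'

```text
time: 22.87
tool_pos: [580.2, -191.0, 75.5]
tcp_rot: [3.141, -0.0, -0.093]
contact_force: [0.3, -0.6, -0.3]
grip_width: 53.6
```

play_rows --moves '[0, 0, 0, -3, 0, 0, 0, 0, -15, 0, 0, 0, 0, -40, 0, 0, 0, 0, -75, 0, 0, -30, 0, -80, 0, 0, -65, 0, -80, 0, 0, -100, 0, -80, 0, 0, -130, 30, -80, 0]'

```text
time: 23.53
tool_pos: [446.6, -204.6, 156.4]
tcp_rot: [-3.14, 0.0, -0.09]
contact_force: [0.4, -1.2, -0.3]
grip_width: 91.7
```

```bash
python3 - <<'E'
from h import *
go(401.5,-346,120,60)
s=cap('scene','sc17.png');c=cap('top','t17.png')
cv2.imwrite('pics/t17c.png',cv2.resize(c['color'][195:265,355:425,::-1],(600,600),interpolation=cv2.INTER_CUBIC))
cv2.imwrite('pics/t17d.png',cv2.resize(s['color'][180:280,210:310,::-1],(600,600),interpolation=cv2.INTER_CUBIC))
E
```

```text
t 23.53 tcp [ 446.6 -204.6  156.4] rpy [-1.7992e+02  2.0000e-02 -5.1300e+00] w 91.7 F [ 0.4 -1.2 -0.3]
shift [-32.3 144.9  36.4] turn -65.1
```

View pics/t17c.png

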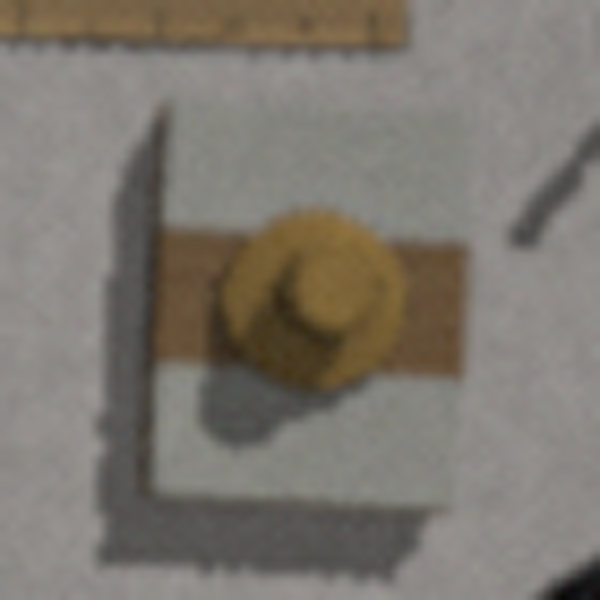

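View pics/t17d.png

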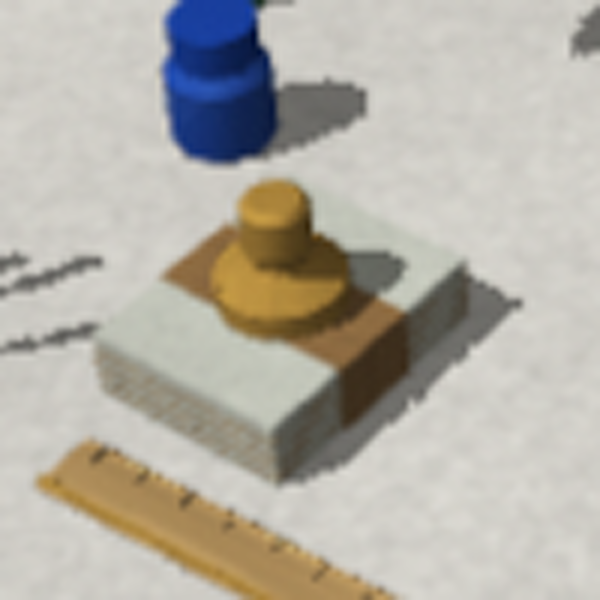

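The weight sits on the bundle's middle: 1 mm off in the top view, about 3 mm in the oblique one. Now the green jar with the red cap.

play_rows --moves '[0, -4, 20, 0, -7, 0, -8, 40, 0, -14, 0, -12, 60, 0, -21, 0, -16, 80, 0, -28, 0, -20, 100, 0, -35, 0, -25, 118, 0, -42, 0, -29, 132, 5, -49, 0, -32, 145, 10, -56]'

```text
time: 24.3
tool_pos: [403.4, -351.1, 146.4]
tcp_rot: [3.139, 0.0, 0.889]
contact_force: [-0.3, 0.1, -0.8]
grip_width: 91.4
```

```bash
python3 - <<'E'
from h import *
go(401,-346,110,60)
c=load('top'); print('purple',ray(c,503.5,309.5,58))
E
```

```text
t 24.3 tcp [ 403.4 -351.1  146.4] rpy [1.7987e+02 2.0000e-02 5.0960e+01] w 91.4 F [-0.3  0.1 -0.8]
shift [ 2.4 -5.1 36.4] turn -9.0
purple [ 388.78760462 -436.53896065   58.        ]
```

play_rows --moves '[0, 1, -3, 5, -5, 0, 2, -5, 15, -9, 0, 2, -5, 30, -9, 0, 2, -5, 40, -9, 0, 2, -5, 40, -9, 0, 2, -5, 40, -9, 0, 2, -5, 40, -9]'

```text
time: 24.88
tool_pos: [401.1, -345.3, 106.1]
tcp_rot: [3.14, 0.0, 1.041]
contact_force: [0.3, 0.2, 0.5]
grip_width: 91.7
```

```bash
python3 - <<'E'
from h import *
go(401,-346,85,60)
s=cap('scene','sc18.png')
cv2.imwrite('pics/t18d.png',cv2.resize(s['color'][100:220,190:310,::-1],(600,600),interpolation=cv2.INTER_CUBIC))
E
```

```text
t 24.88 tcp [ 401.1 -345.3  106.1] rpy [1.7993e+02 3.0000e-02 5.9650e+01] w 91.7 F [0.3 0.2 0.5]
shift [-0.7  0.3 21.1] turn -0.4
```

View pics/t18d.png

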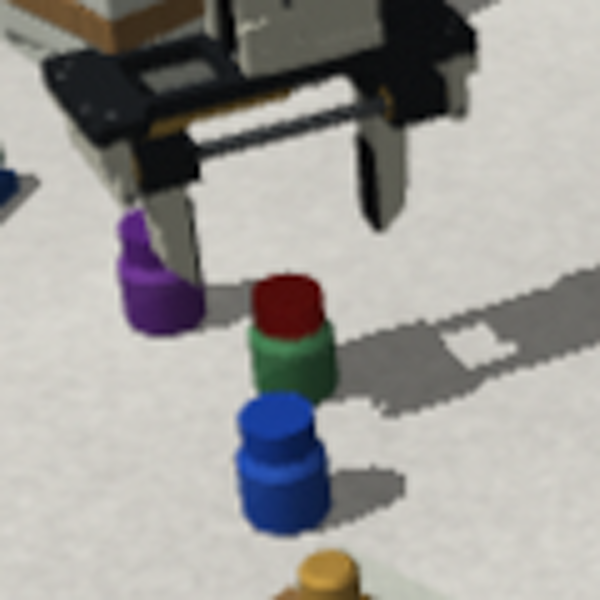

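play_rows --moves '[0, -0.5, 0.3, 15, -0.3, 0, -0.5, 0.3, 32, -0.3, 0, -0.5, 0.3, 50, -0.3, 0, -0.5, 0.3, 66, -0.3, 0, -0.5, 0.3, 76, -0.3, 0, -0.5, 0.3, 76, -0.3, 0, -0.5, 0.3, 76, -0.3, 0, -0.5, 0.3, 76, -0.3]'

```text
time: 25.6
tool_pos: [401.0, -346.1, 30.3]
tcp_rot: [3.14, 0.001, 1.046]
contact_force: [-0.5, 0.2, 0.1]
grip_width: 91.9
```

```bash
python3 - <<'E'
from h import *
go(401,-346,29,60)
s=cap('scene','sc19.png')
cv2.imwrite('pics/t19d.png',cv2.resize(s['color'][100:220,190:310,::-1],(600,600),interpolation=cv2.INTER_CUBIC))
E
```

```text
t 25.6 tcp [ 401.  -346.1   30.3] rpy [1.799e+02 4.000e-02 5.995e+01] w 91.9 F [-0.5  0.2  0.1]
shift [ 0.  -0.1  1.3] turn -0.0
```

View pics/t19d.png

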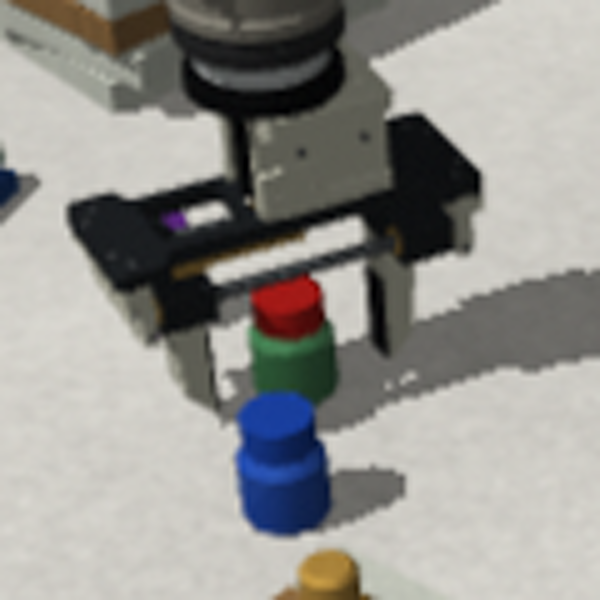

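Centred. Closing the jaws.

play_rows --moves '[255, 0, 0, 0, 0, 255, 0, 0, 0, 0, 255, 0, 0, 0, 0, 255, 0, 0, 0, 0, 255, 0, 0, 0, 0, 255, 0, 0, 0, 0, 255, 0, 0, 0, 0, 255, 0, 0, 0, 0]'

```text
time: 26.32
tool_pos: [400.5, -345.5, 29.3]
tcp_rot: [3.141, 0.0, 1.046]
contact_force: [1.0, -0.5, 0.0]
grip_width: 43.3
```

play_rows --moves '[255, 0, 0, 0, 0, 255, 0, 0, 0, 0, 255, 0, 0, 0, 0, 255, 0, 0, 0, 0, 255, 0, 0, 0, 0]'

```text
time: 26.73
tool_pos: [400.5, -345.5, 29.3]
tcp_rot: [3.141, 0.0, 1.046]
contact_force: [0.3, 0.2, -0.0]
grip_width: 43.0
```

play_rows --moves '[255, 0, 0, -4, 0, 255, 0, 0, -12, 0, 255, 0, 0, -25, 0, 255, 0, 0, -42, 0, 255, 0, 0, -58, 0, 255, 0, 0, -72, 0, 255, 0, 0, -80, 0, 255, 0, 0, -80, 0]'

```text
time: 27.4
tool_pos: [401.2, -346.2, 111.5]
tcp_rot: [3.138, 0.001, 1.046]
contact_force: [-0.5, -0.4, -2.0]
grip_width: 42.7
```

```bash
python3 - <<'E'
from h import *
go(589.5,-12.5,110,60)
s=cap('scene','sc20.png')
cv2.imwrite('pics/t20d.png',cv2.resize(s['color'][80:220,180:320,::-1],(600,600),interpolation=cv2.INTER_CUBIC))
E
```

```text
t 27.4 tcp [ 401.2 -346.2  111.5] rpy [1.7979e+02 7.0000e-02 5.9950e+01] w 42.7 F [-0.5 -0.4 -2. ]
shift [383.2  -4.1   1.5] turn -0.0
```

View pics/t20d.png

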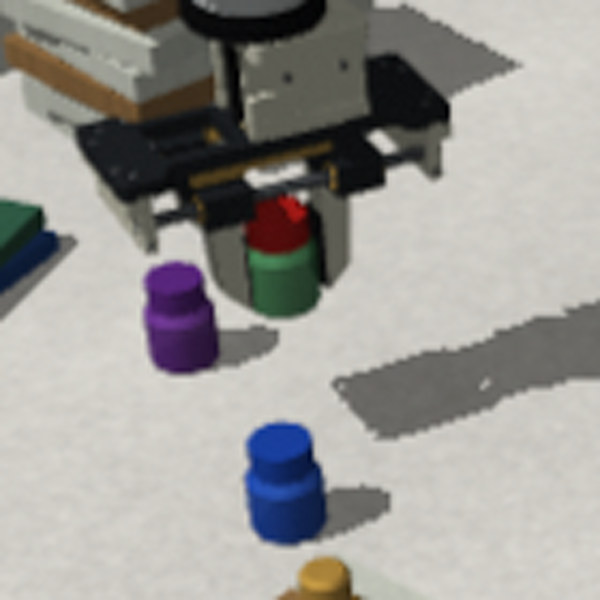

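play_rows --moves '[255, 8, 0, -2, 0, 255, 23, 0, -4, 0, 255, 45, 0, -4, 0, 255, 70, 0, -4, 0, 255, 96, 0, -4, 0, 255, 122, -1, -4, 0, 255, 148, -1, -4, 0, 255, 174, -1, -4, 0]'

```text
time: 28.12
tool_pos: [486.7, -192.4, 112.3]
tcp_rot: [-3.139, -0.0, 1.046]
contact_force: [0.8, 0.6, -1.2]
grip_width: 43.0
```

play_rows --moves '[255, 26, 0, 0, 0, 255, 52, -1, 0, 0, 255, 78, -1, 0, 0, 255, 104, -1, 0, 0, 255, 130, -2, 0, 0, 255, 154, -2, 0, 0, 255, 175, -2, 0, 0, 255, 190, -3, 0, 0]'

```text
time: 28.78
tool_pos: [579.4, -25.9, 112.1]
tcp_rot: [-3.14, 0.0, 1.048]
contact_force: [-0.9, 0.2, -0.3]
grip_width: 43.0
```

play_rows --moves '[255, 8, 0, 0, 0, 255, 12, 0, 0, 0, 255, 12, 0, 0, 0, 255, 12, 0, 0, 0]'

```text
time: 29.12
tool_pos: [584.8, -18.4, 112.9]
tcp_rot: [-3.141, 0.001, 1.046]
contact_force: [0.6, -0.7, -0.7]
grip_width: 43.0
```

```bash
python3 - <<'E'
from h import *
go(589.5,-12.5,50,60)
E
```

```text
t 29.12 tcp [584.8 -18.4 112.9] rpy [-1.7995e+02  4.0000e-02  5.9940e+01] w 43.0 F [ 0.6 -0.7 -0.7]
shift [ 7.5  1.1 62.9] turn -0.1
```

play_rows --moves '[255, 4, 0.5, 8, 0, 255, 7.5, 1, 22, 0, 255, 7.5, 1, 38, 0, 255, 7.5, 1, 52, 0, 255, 7.5, 1, 63, 0, 255, 7.5, 1, 68, 0, 255, 7.5, 1, 68, 0, 255, 7.5, 1, 68, 0]'

```text
time: 29.78
tool_pos: [590.1, -12.3, 45.4]
tcp_rot: [3.142, 0.0, 1.046]
contact_force: [0.1, 0.1, -1.5]
grip_width: 43.0
```

```bash
python3 - <<'E'
from h import *
go(589.5,-12.5,29.7,60)
s=cap('scene','sc21.png');c=cap('top','t21.png')
cv2.imwrite('pics/t21d.png',np.hstack([cv2.resize(s['color'][180:360,220:440,::-1],(440,360),interpolation=cv2.INTER_CUBIC),cv2.resize(c['color'][150:330,220:420,::-1],(360,360))]))
E
```

```text
t 29.78 tcp [590.1 -12.3  45.4] rpy [180.     0.    59.92] w 43.0 F [ 0.1  0.1 -1.5]
shift [-0.4 -0.4 15.7] turn -0.1
```

View pics/t21d.png

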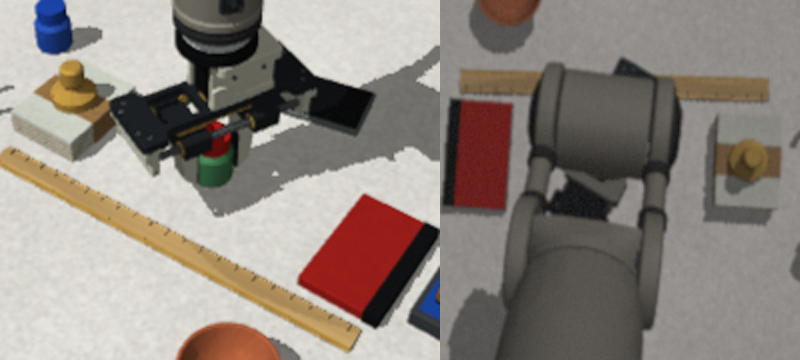

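play_rows --moves '[255, -0.4, -0.3, 4, 0, 255, -0.4, -0.3, 8, 0, 255, -0.4, -0.3, 12, 0, 255, -0.4, -0.3, 14, 0, 255, -0.4, -0.3, 15, 0, 255, -0.4, -0.3, 15.5, 0, 255, -0.4, -0.3, 15.5, 0, 255, -0.4, -0.3, 15.5, 0]'

```text
time: 30.55
tool_pos: [589.6, -12.2, 29.9]
tcp_rot: [3.141, 0.0, 1.046]
contact_force: [-0.3, 0.2, -1.6]
grip_width: 43.6
```

play_rows --moves '[255, 0, 0, 0.5, 0, 255, 0, 0, 0.5, 0]'

```text
time: 30.72
tool_pos: [589.6, -12.3, 29.4]
tcp_rot: [3.141, -0.0, 1.046]
contact_force: [-0.1, -0.2, -1.4]
grip_width: 43.3
```

play_rows --moves '[255, 0, 0, 0.3, 0, 255, 0, 0, 0.3, 0, 200, 0, 0, 0.3, 0, 120, 0, 0, 0.3, 0, 60, 0, 0, 0.3, 0, 0, 0, 0, 0.3, 0, 0, 0, 0, 0.3, 0, 0, 0, 0, 0.3, 0]'

```text
time: 31.38
tool_pos: [589.5, -12.3, 29.0]
tcp_rot: [3.141, 0.0, 1.046]
contact_force: [0.2, -0.3, -0.9]
grip_width: 70.7
```

play_rows --moves '[0, 0, 0, 0, 0, 0, 0, 0, 0, 0, 0, 0, 0, -10, 0, 0, 0, 0, -30, 0, 0, 0, 0, -65, 0, 0, 0, 0, -100, 0, 0, 0, 0, -135, 0, 0, 0, 0, -150, 0]'

```text
time: 32.05
tool_pos: [591.3, -12.4, 185.0]
tcp_rot: [3.134, -0.003, 1.046]
contact_force: [-0.1, -0.2, -0.1]
grip_width: 91.6
```

play_rows --moves '[0, -30, 0, 0, 0, 0, -65, 0, 0, 0, 0, -100, 0, 0, 0, 0, -140, 0, 0, 0, 0, -180, 0, 0, 0, 0, -220, 0, 0, 0, 0, -250, 0, 0, 0, 0, -250, 0, 0, 0]'

```text
time: 32.72
tool_pos: [462.0, -232.9, 180.0]
tcp_rot: [3.14, 0.002, 1.042]
contact_force: [0.1, -0.0, 0.2]
grip_width: 91.8
```

```bash
python3 - <<'E'
from h import *
go(400,-300,180,60)
s=cap('scene','sc22.png');c=cap('top','t22.png')
cv2.imwrite('pics/t22c.png',cv2.resize(c['color'][170:290,180:420,::-1],(800,400),interpolation=cv2.INTER_CUBIC))
E
```

```text
t 32.72 tcp [ 462.  -232.9  180. ] rpy [1.7993e+02 1.1000e-01 5.9680e+01] w 91.8 F [ 0.1 -0.   0.2]
shift [-89.2 -19.6  -0. ] turn -0.3
```

View pics/t22c.png

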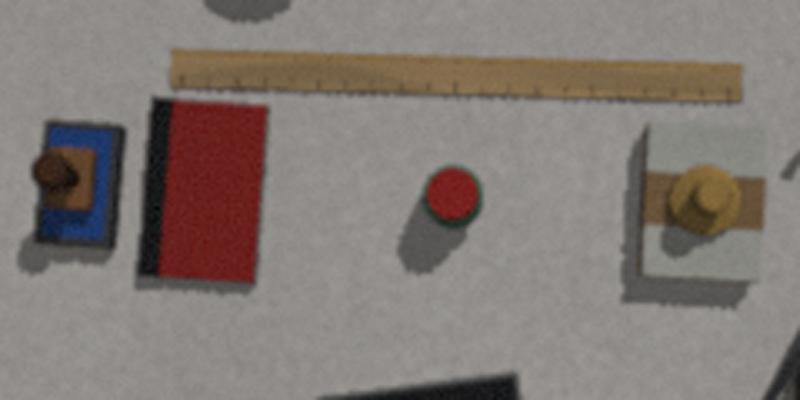

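View pics/sc22.png

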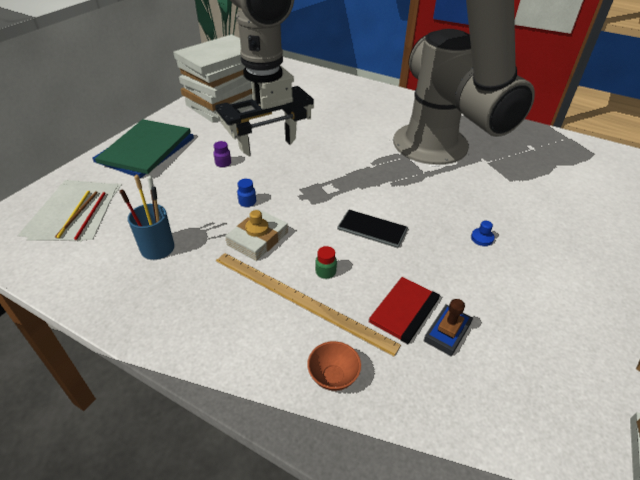

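```bash
python3 - <<'E'
from h import *
c=load('top')
f=lambda x,y,z: ray(c,(x+.5)/3.3333-.5+180,(y+.5)/3.3333-.5+170,z)[:2].round(1)
print('jar',f(453,194,58),'weight foot',f(705,200,36),'bundle',np.mean([f(649,124,30),f(767,125,30),f(757,282,30),f(641,274,30)],0))
n=np.mean([f(153,98,14),f(268,106,14),f(254,283,14),f(138,274,14)],0); print('note',n)
E
```

```text
jar [587.8 -15.3] weight foot [ 580.1 -192.7] bundle [ 579.875 -192.525]
note [600.1  165.45]
```

```bash
python3 -c "
from plant import bot
print(bot.close_job())"
```

```text
the job is handed in; nothing more can be done
None
```

The stall is set out and handed in, at about 33 s of robot time. I did the steps in the order asked: tin, stamp, weight, jar. At hand-in the gripper was open and clear of everything.

Last camera checks:
- **Tin:** about 20 mm from the spine, parallel within 0.3°, and about 1 mm off the notebook's middle.
- **Stamp:** upright, about 2 mm from the tin's centre.
- **Weight:** within 1 mm of the bundle's centre in the top view. The oblique view, where I read corners less exactly, suggested about 3 mm.
- **Jar:** upright throughout, 2–3 mm from the midpoint between notebook and bundle, and within about 1 mm of the point given by the ruler.

The phone, bowl, pot and look-alikes stand where they were by eye in the last picture; I did not measure them. The two cameras disagreed by up to 6 mm on the bundle and tin positions. No check failed.

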